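Slip, stack and hover the screen

TASK

Cover the fresh print on the printing bed squarely with the slip board, then stack the blank panel squarely and centred on the slip board and let go of it. Then pick up the small screen, lift it over the clamp stand and finish while holding it still and level, square and centred above the blank panel with a gap of about 10 mm, never letting the screen touch the panel. Do not touch the clamp stand, and leave everything else where it is.

Things in the scene. Friction and masses are not known exactly. Their poses are not given: they have to be found in the camera images.
- platen: printing bed, fixed: an aluminium base plate 130 x 110 x 12 mm carrying a wooden pedestal 70 mm (x) by 42 mm (y) whose flat top is 42 mm above the table. Origin: centre of its underside, on the table; z up. It may stand on either side of the clamp stand.
- print: the fresh print: plywood panel 80 mm (x) by 50 mm (y), 10 mm thick, with yellow printed shapes on top, lying loose on the pedestal and overhanging it by about 4 mm along its two long sides. Origin: centre of its underside (42 mm above the table); z up.
- slip: slip board (separator): stiff brown-grey board 92 mm (x) by 62 mm (y), 5 mm thick, 30 g, lying on a dark wooden rest. Origin: centre of its underside (25 mm above the table at the start); z up. The rest below it is 70 mm (x) by 36 mm (y), 25 mm tall, fixed, so that the board's long sides overhang it by about 13 mm.
- blank: next blank panel: plain plywood 80 mm (x) by 50 mm (y), 10 mm thick, 35 g, nothing printed on it, lying on a second rest of the same kind (70 x 36 x 25 mm; its long sides overhang by about 7 mm). Origin: centre of its underside; z up. Slip board and blank may each be on either side.
- screen: small hand screen, about 0.22 kg: aluminium frame 130 mm (x) by 100 mm (y), 18 mm high, rails 14 mm wide, pale mesh flush with its underside, and a bridge handle above it along x. It stands on the table across the clamp stand from the printing bed. Origin: centre of its underside; z up. The same either way round (half turn).
- screen_grip (a point): middle of the screen's handle bar: a wooden bar 14 mm wide (y) and 16 mm high, running along the screen's x, 90 mm above the screen's underside, free beneath and beside; straight above the screen's centre and balance point
- clamps: clamp stand, fixed, between the screen and the printing bed: a base 270 mm long (x) and 44 mm wide, two steel posts 190 mm apart with black knobs 38 mm across, a crossbar at 97 mm height (16 mm thick); the knob tops, its highest points, are 138 mm above the table. Origin: centre of its underside; x along its length.
- ink_jar: bystander, loose, to be left alone: yellow lidded ink jar, 64 mm across, 75 mm tall. Origin: centre of its underside.
- ink_bottle: bystander, loose, to be left alone: white bottle, 56 mm across, 130 mm tall. Origin: centre of its underside.
- squeegee: bystander, loose, to be left alone: hand squeegee lying flat: wooden bar 160 x 35 x 24 mm with a rubber blade along one side. Origin: centre of its underside.
- tape_roll: bystander, loose, to be left alone: roll of paper tape lying flat, 96 mm across, 25 mm tall. Origin: centre of its underside.
- spatula: bystander, loose, to be left alone: ink spatula lying flat, about 200 mm long. Origin: on its grip axis near the table.
- sponge_block: bystander, loose, to be left alone: dark block 90 x 55 x 35 mm. Origin: centre of its underside.
- spare_knob: bystander, loose, to be left alone: small spare clamp knob, black disc 36 mm across with a stud, 28 mm tall in all. Origin: centre of its underside.
- eraser: bystander, loose, to be left alone: small black eraser 35 x 20 x 14 mm. Origin: centre of its underside.
Things that resemble listed ones, but are neither listed nor needed, are in the scene too. What is shaped like the blank but purple or turquoise is not meant.

How it is judged:
On the way, in this order (a step that is already met when the one before it is completed fails the run):
1. the slip board lies square on the fresh print, released (x of slip in the frame of print between -0.006 and 0.006 m and y of slip in the frame of print between -0.006 and 0.006 m and z of slip in the frame of print between 0.007 and 0.013 m and angle between the x axis of slip and the x axis of print, either way round below 0.12 rad and angle between slip's own z axis and vertical below 0.08 rad and contact force between slip and the fingers below 0.05 N and linear speed of slip below 0.02 m/s), for 0.2 s.
2. the blank panel lies square on the slip board, released (x of slip in the frame of print between -0.006 and 0.006 m and y of slip in the frame of print between -0.006 and 0.006 m and z of slip in the frame of print between 0.007 and 0.013 m and angle between the x axis of each of slip, blank and the x axis of print, either way round below 0.12 rad and angle between each of slip, blank's own z axis and vertical below 0.08 rad and x of blank in the frame of slip between -0.006 and 0.006 m and y of blank in the frame of slip between -0.006 and 0.006 m and z of blank in the frame of slip between 0.003 and 0.008 m and contact force between blank and the fingers below 0.05 N and linear speed of blank below 0.02 m/s), for 0.2 s.
3. the screen passes over the clamp stand (y of screen in the frame of clamps between -0.05 and 0.05 m and x of screen in the frame of clamps between -0.2 and 0.2 m and height (world z) of screen above 0.11 m), for 0.02 s.
At the end, for the whole second after the job is handed in: Print still on the bed (8 mm); slip on print and blank on slip, each within 6 mm along each side, square to 0.12 rad, released. Screen held still by the fingers, level to 0.07 rad, within 8 mm of centre, square to 0.09 rad, underside 4 to 20 mm above the blank, touching neither stack nor bed (all of step 2 and x of print in the frame of platen between -0.008 and 0.008 m and y of print in the frame of platen between -0.008 and 0.008 m and height (world z) of print between 0.038 and 0.046 m and contact force between slip and the fingers below 0.05 N and linear speed of each of slip, screen below 0.02 m/s and x of screen in the frame of blank between -0.008 and 0.008 m and y of screen in the frame of blank between -0.008 and 0.008 m and z of screen in the frame of blank between 0.014 and 0.03 m and angle between the x axis of screen and the x axis of blank, either way round below 0.09 rad and angle between screen's own z axis and vertical below 0.07 rad and contact force between screen and blank below 0.02 N and contact force between screen and slip below 0.02 N and contact force between screen and platen below 0.02 N and contact force between screen and the fingers above 0.5 N); the arm keeps its last pose, push and grip.
It fails at once if the clamp stand is touched (contact force between clamps and anything else above 0.5 N).
It fails at once if the screen touches the blank panel (contact force between screen and blank above 0.3 N).
It fails at once if a bystander is moved by more than 30 mm (distance of any of ink_jar, ink_bottle, squeegee, tape_roll, spatula, sponge_block, spare_knob, eraser from where it was at the start of the episode above 0.03 m).
It also fails if it takes over 72 s, if anything falls off the work surface, if the arm or the gripper's body presses on something with over 40 N, if the wrist force passes 120 N, or if a joint passes its speed limit or range.

ROBOT

A 6-joint arm with a two-finger parallel gripper is mounted at the origin on the work surface. World frame = base frame: x ahead of the robot, y to its left, z up, the work surface at z = 0. Lengths are in m, angles in rad, forces in N, time in s.
With the tool pointing down it reaches from about 0.35 to 0.975 m from the base axis. Payload 4.9 kg.
Tool frame: the origin (TCP) lies at the very end of the fingers, on their centre line; the grasp point (between the pads) lies 19 mm behind it; x points along the fingers, z is the direction in which the jaws open and shut, and the axes are right-handed (so a half turn about x gives the same grasp; the last joint's range is limited). The gripper opens to 85 mm and grips with 20 to 120 N. Pads are 22 mm wide; open, the fingers measure 114 mm over their backs; the gripper's body (76 mm by 85 mm) begins 54 mm behind the grasp point. The pads swing forward as they close: fully open they stand 13 mm farther back than shut.
Start: joints at [-1.229, 0.053, 1.613, -0, 1.476, -0.119], TCP at [0.278, -0.56, 0.231] pointing down, gripper open.
Joint ranges: [-3.01, 3.01], [-1.01, 2.22], [0.06, 2.58], [-1.02, 4.17], [0.09, 2.62], [-3.14, 3.14]. Speed limits (rad/s): [2.57, 2.57, 3.14, 3.14, 3.14, 3.14].

INTERFACE

Orientations are given as a rotation vector (axis times angle).
In Python, from station import ctrl, imaging gives the robot as it stands. The module is installed in compiled form; this text tells all that it offers.
- The arm moves only by the shell command python3 -m jog 'ROWS' [FORCE]. ROWS is JSON, a list that holds one entry, the list of rows, each a list of 5 numbers: the shift along the tool's x, y, z in m, then the turn about the tool's x in rad, then the closure, from -1 (fully open) to 1 (shut). A call has 1 to 12 rows; each row is the pose to reach, as a shift and turn from the pose measured when the call began, along the tool's axes at that moment; what a row does not reach only later rows make up. A row lasts 1/10 s, in which the tool goes at most 50 mm and 8.59 degrees, less where a joint would pass 70% of its speed; a pose out of reach is approached as far as the arm can. A call with a gripper value outside its range is refused whole. The fingers move at their own pace and stop on an object; FORCE is the grip in N (left out, the last holds). Time passes only in rows, so rows that repeat a pose let the fingers close. It gives the time, the measured TCP pose, the force and the opening at its end, in the units of the state.
- ctrl.get_obs(): the state, without advancing time (a new reading comes with each control period).
- imaging.get_image(name): name is "scene" or "side" or "wrist"; returns a dict with "color" (400x640x3 uint8, red, green, blue), "intrinsics" (3x3 intrinsics, pixels), "R" (3x3) and "t" (3): a world point X has camera coordinates R X + t. Camera axes: x right, y down, z forward; pixel columns grow to the right and rows downward; lengths in m; the calibration is good to about 2 mm. A picture is of the moment at which its call begins. There is no depth.
- ctrl.finish_job(): hands the job in, once; it reports no verdict.
The state is a dict: "t": time; "q": joint angles; "dq": joint speeds; "effort": joint torques, N m; "tool_pos": TCP position; "tool_rot": TCP orientation; "contact_force": force on the tool from outside, world axes, zero at the start; "wrist_torque": the same for the moment, N m; "opening": finger opening in m.
Only numpy, scipy, OpenCV 4.12 (cv2) and the standard library are available. Lean on these libraries where they do the work, as an engineer would, in place of code of your own. Each camera call takes 0.05 s, during which the arm holds its last target.

## Working session

There is one attempt and no reset: what is moved stays moved. The work goes in short steps, Python scripts to look and compute and a shell command to move; the robot and the scene stay as the last step left them, time stands still between calls to the robot, and variables do not carry over. Pictures are saved under pics/ and viewed, and the job is handed in when it is done.

```bash
mkdir -p pics; cat > h.py <<'E'
import numpy as np, cv2
from station import ctrl, imaging
def snap(n,f):
    im=imaging.get_image(n); c=cv2.cvtColor(im["color"],cv2.COLOR_RGB2BGR); cv2.imwrite(f"pics/{f}.png",c)
    np.savez(f"pics/{f}.npz",**im); return im
def load(f): return dict(np.load(f"pics/{f}.npz"))
def ray(im,u,v,z):
    K,R,t=im["intrinsics"],im["R"],im["t"]
    d=R.T@np.linalg.inv(K)@np.array([u,v,1.]); o=-R.T@t
    return o+d*(z-o[2])/d[2]
def proj(im,X):
    p=im["intrinsics"]@(im["R"]@np.asarray(X,float)+im["t"]); return p[:2]/p[2]
E
python3 - <<'E'
from h import *
o=ctrl.get_obs()
for k in ["t","tool_pos","tool_rot","opening","contact_force"]: print(k,o[k])
for n in ["scene","side","wrist"]:
    im=snap(n,n+"0"); print(n,-im["R"].T@im["t"],im["R"][2])
E
```

```text
t 0.0
tool_pos [ 0.27769687 -0.55924374  0.23011033]
tool_rot [ 0.86465322  1.39421465 -0.86262966]
opening 0.08520452958693604
contact_force [-0.60742448  0.54149164 -0.00494508]
scene [0.88323398 0.57243483 0.7909526 ] [-0.34504033 -0.59682416 -0.72439498]
side [0.36850205 0.84351793 0.87985305] [ 0.13606338 -0.71381672 -0.68698795]
wrist [ 0.34866752 -0.52414325  0.37278125] [-0.27765759 -0.13568511 -0.95104985]
```

View pics/scene0.png

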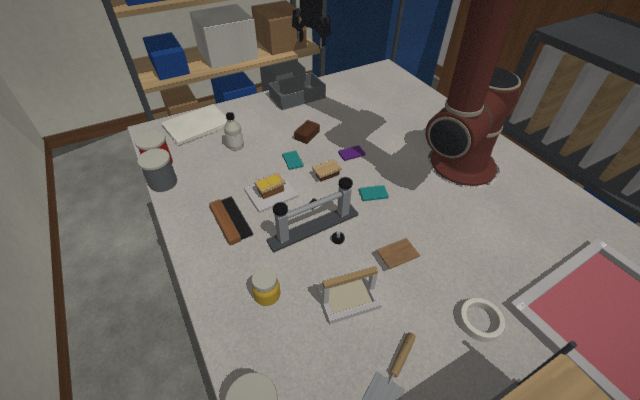

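View pics/side0.png

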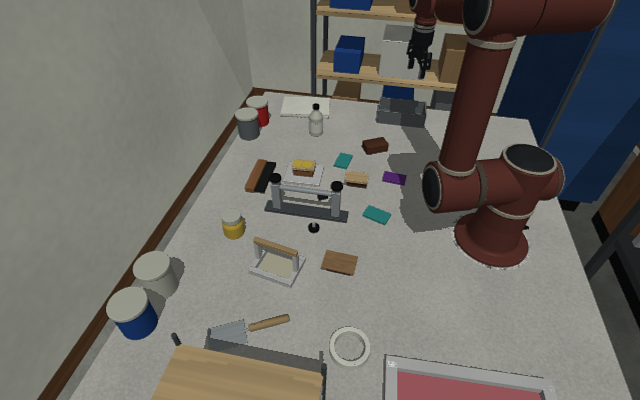

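View pics/wrist0.png

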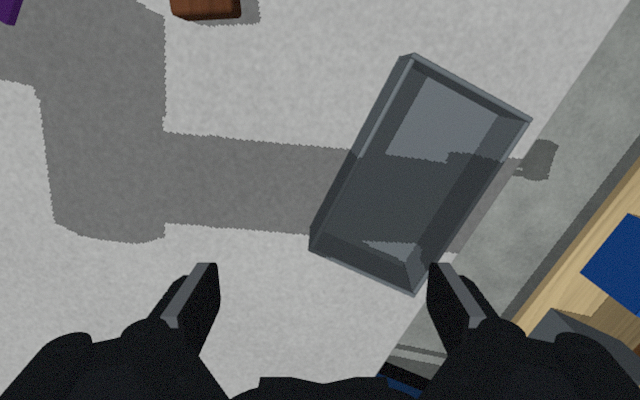

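Candidates in the scene image: the slip board is probably the brown board at (398,253). The blank is probably the plain plywood at (327,170), with turquoise (293,160) and (374,193) and purple (352,153) as look-alikes. The print is the yellow-topped panel at (270,184), the screen is at (350,292), and the dark block at (307,131) is the sponge. I'll check these in a close crop.

```bash
python3 - <<'E'
import cv2,numpy as np
a=cv2.imread("pics/scene0.png")[140:330,210:430]; b=cv2.imread("pics/side0.png")[130:290,210:400]
cv2.imwrite("pics/c1.png",cv2.resize(a,None,fx=3.4,fy=3.1,interpolation=2)[:600])
cv2.imwrite("pics/c2.png",cv2.resize(b,None,fx=3.5,fy=3.5,interpolation=2)[:600])
E
```

```text
(no output)
```

View pics/c1.png

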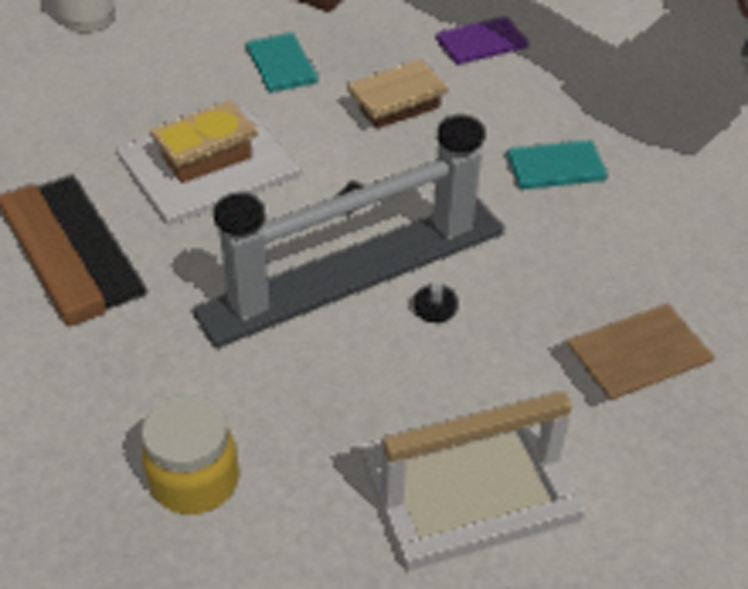

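View pics/c2.png

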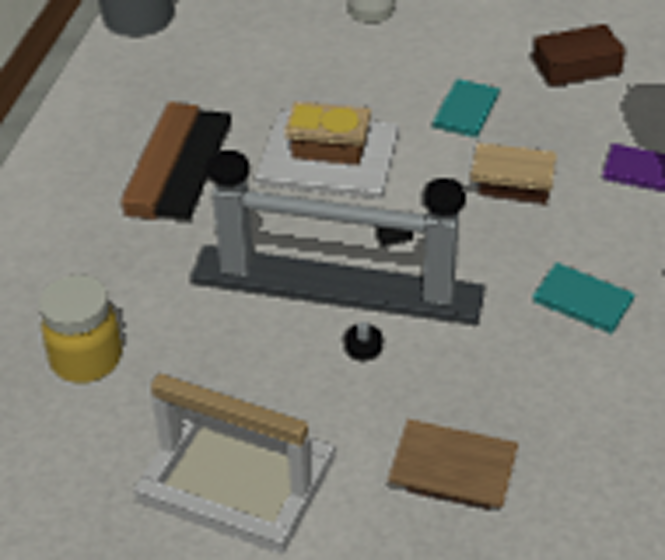

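```bash
cat >> h.py <<'E'
def rect(im,roi,lo,hi,z,dbg=None):
    """roi x0,y0,x1,y1 ; HSV bounds; returns centre, long-axis angle, sizes on plane z"""
    hsv=cv2.cvtColor(im["color"],cv2.COLOR_RGB2HSV)
    m=cv2.inRange(hsv,np.array(lo),np.array(hi)); mm=np.zeros_like(m); x0,y0,x1,y1=roi; mm[y0:y1,x0:x1]=m[y0:y1,x0:x1]
    mm=cv2.morphologyEx(mm,cv2.MORPH_CLOSE,np.ones((3,3)))
    cs,_=cv2.findContours(mm,cv2.RETR_EXTERNAL,cv2.CHAIN_APPROX_NONE)
    c=max(cs,key=cv2.contourArea)
    if dbg:
        d=cv2.cvtColor(im["color"],cv2.COLOR_RGB2BGR); cv2.drawContours(d,[c],-1,(0,0,255),1); cv2.imwrite(f"pics/{dbg}.png",d)
    P=np.array([ray(im,u+0.0,v+0.0,z)[:2] for u,v in c[:,0]])
    (cx,cy),(w,h),a=cv2.minAreaRect((P*1000).astype(np.float32))
    if w<h: w,h,a=h,w,a+90
    a=(a+90)%180-90
    return np.round([cx/1000,cy/1000,np.deg2rad(a),w,h],4),cv2.boxPoints(cv2.minAreaRect((P*1000).astype(np.float32)))
E
python3 - <<'E'
from h import *
s,d=load("scene0"),load("side0")
for im,n,pts in [(s,"scene",[(398,250),(325,168),(270,180),(265,190),(350,278),(410,262),(327,175)]),(d,"side",[(340,258),(356,178),(304,164),(303,172),(275,248)])]:
    hsv=cv2.cvtColor(im["color"],cv2.COLOR_RGB2HSV)
    for p in pts: print(n,p,hsv[p[1],p[0]], np.round(ray(im,*p,0.03),3))
E
```

```text
scene (398, 250) [ 16 112 118] [0.428 0.195 0.03 ]
scene (325, 168) [ 17  98 161] [ 0.435 -0.171  0.03 ]
scene (270, 180) [ 24 173 177] [ 0.611 -0.203  0.03 ]
scene (265, 190) [ 19 100 140] [ 0.641 -0.17   0.03 ]
scene (350, 278) [ 19 100 143] [0.581 0.205 0.03 ]
scene (410, 262) [ 14  18 156] [0.424 0.239 0.03 ]
scene (327, 175) [16 94 98] [ 0.446 -0.14   0.03 ]
side (340, 258) [ 16 111 113] [0.433 0.191 0.03 ]
side (356, 178) [ 20  93 150] [ 0.433 -0.161  0.03 ]
side (304, 164) [ 25 169 166] [ 0.626 -0.2    0.03 ]
side (303, 172) [ 13 144  87] [ 0.62  -0.155  0.03 ]
side (275, 248) [ 19 102 105] [0.621 0.193 0.03 ]
```

```bash
python3 - <<'E'
from h import *
for n,im,rs in [("s",load("scene0"),dict(slip=(370,230,430,275),blank=(308,155,345,182),print=(250,168,290,198),handle=(320,262,385,292))),
           ("d",load("side0"),dict(slip=(315,240,365,280),blank=(340,165,372,190),print=(288,152,318,180),handle=(248,232,302,262)))]:
    for k,lo,hi,z in [("slip",(8,70,80),(25,255,255),.03),("blank",(8,60,122),(30,255,255),.035),("print",(8,60,118),(35,255,255),.052),("handle",(8,75,130),(30,255,255),.098)]:
        if k=="handle" and n=="d": lo=(8,75,112)
        r,b=rect(im,rs[k],lo,hi,z,f"m_{n}_{k}"); print(n,k,r)
E
```

```text
s slip [ 4.33600e-01  2.00700e-01 -7.02000e-02  9.38753e+01  6.28425e+01]
s blank [ 4.32300e-01 -1.64400e-01  9.10000e-03  8.04121e+01  5.55298e+01]
s print [ 6.22400e-01 -1.72600e-01  4.47000e-02  7.94479e+01  5.60782e+01]
s handle [  0.6044   0.2365  -0.1929 125.5447  18.6936]
d slip [ 4.33600e-01  2.03800e-01 -6.35000e-02  9.08691e+01  6.48559e+01]
d blank [ 4.32300e-01 -1.61000e-01  1.41000e-02  7.71573e+01  5.76399e+01]
d print [ 6.22200e-01 -1.69000e-01  5.22000e-02  7.79252e+01  5.84315e+01]
d handle [  0.6049   0.2397  -0.191  125.4157  21.1158]
```

```bash
cat >> h.py <<'E'
from scipy.spatial.transform import Rotation as Ro
def state():
    o=ctrl.get_obs(); return o,np.array(o["tool_pos"]),Ro.from_rotvec(o["tool_rot"]).as_matrix()
def plan(target,yaw=None):
    """yaw: object x-axis angle; jaw (tool z) to lie along object's y"""
    o,p,M=state(); d=M.T@(np.asarray(target)-p)
    out=0
    if yaw is not None:
        jy=np.arctan2(M[1,2],M[0,2]); want=yaw+np.pi/2
        e=(want-jy+np.pi/2)%np.pi-np.pi/2   # world yaw change
        out=e*np.sign(M[2,0])   # rotation about tool x (down) is opposite
    print("t",round(o["t"],2),"pos",p.round(4),"tx",M[:,0].round(3),"tz",M[:,2].round(3),"q6",round(o["q"][5],2),"open",round(o["opening"],4),"F",np.round(o["contact_force"],1))
    print("  shift",d.round(4),"turn",round(out,4)); return d,out
E
python3 - <<'E'
from h import *
plan([0.4336,0.202,0.2],-0.066)
s=load("scene0");d=load("side0")
for im,L in [(s,[(280,209),(345,183)]),(d,[(276,178),(337,186)])]:
    print([ray(im,u,v,.138).round(3) for u,v in L])
print("eraser",ray(s,314,203,.01),"spare",ray(s,338,238,.01))
E
```

```text
t 0.15 pos [ 0.2777 -0.5593  0.2303] tx [-0.001  0.002 -1.   ] tz [ 0.445 -0.896 -0.002] q6 -0.12 open 0.0853 F [ 0.4 -0.   0.2]
  shift [ 0.0314  0.4781 -0.6126] turn 0.5268
[array([0.67 , 0.013, 0.138]), array([0.482, 0.011, 0.138])]
[array([0.661, 0.016, 0.138]), array([0.475, 0.014, 0.138])]
eraser [ 0.52966317 -0.07052023  0.01      ] spare [0.53488821 0.07484354 0.01      ]
```

```bash
python3 -m jog '[[[0,0.12,-0.153,0.13,-1],[0,0.24,-0.306,0.26,-1],[0,0.36,-0.459,0.39,-1],[0,0.478,-0.613,0.527,-1],[0,0.478,-0.613,0.527,-1],[0,0.478,-0.613,0.527,-1],[0,0.478,-0.613,0.527,-1],[0,0.478,-0.613,0.527,-1],[0,0.478,-0.613,0.527,-1],[0,0.478,-0.613,0.527,-1],[0,0.478,-0.613,0.527,-1],[0,0.478,-0.613,0.527,-1]]]'; python3 -c "
from h import *
plan([0.4336,0.202,0.2],-0.066)"
```

```text
t: 1.35
tool_pos: [0.3977, 0.0301, 0.2314]
tool_rot: [1.259, 1.178, -1.257]
contact_force: [0.6, 0.5, -0.0]
opening: 0.0851
t 1.35 pos [0.3977 0.0301 0.2314] tx [ 0.001  0.001 -1.   ] tz [-0.066 -0.998 -0.001] q6 1.52 open 0.0851 F [ 0.6  0.5 -0. ]
  shift [ 0.0316  0.0244 -0.1738] turn -0.0003
```

```bash
python3 -m jog '[[[0.03,0.024,-0.174,0,-1],[0.03,0.024,-0.174,0,-1],[0.03,0.024,-0.174,0,-1],[0.03,0.024,-0.174,0,-1],[0.03,0.024,-0.174,0,-1],[0.03,0.024,-0.174,0,-1]]]'; python3 -c "
from h import *
plan([0.4336,0.202,0.2],-0.066); im=snap('wrist','w1'); print(proj(im,[.4336,.202,.03]))"
```

```text
t: 1.95
tool_pos: [0.4327, 0.2024, 0.201]
tool_rot: [1.257, 1.179, -1.257]
contact_force: [0.7, -0.3, 0.5]
opening: 0.0851
t 1.95 pos [0.4327 0.2024 0.201 ] tx [-0.001  0.    -1.   ] tz [-0.065 -0.998 -0.   ] q6 1.92 open 0.0851 F [ 0.7 -0.3  0.5]
  shift [0.001  0.0009 0.0003] turn 0.0012
[323.54566632 169.72514576]
```

View pics/w1.png

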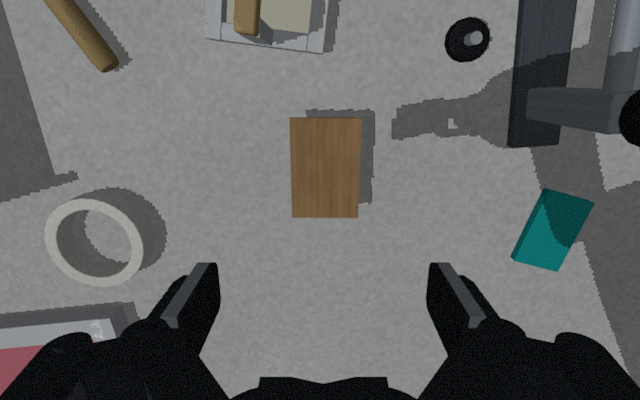

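The wrist view shows the slip board centred near (326,167), with clear space on both sides. The tape roll at (95,240) is far enough off.

```bash
python3 -c "
from h import *
im=load('w1')
r,b=rect(im,(270,100,385,235),(8,70,80),(25,255,255),.03,'m_w1'); print(r); print(b.round(1))
plan([r[0],r[1],0.005],r[2])"
```

```text
[ 4.34000e-01  2.00600e-01 -6.76000e-02  9.18960e+01  6.15642e+01]
[[386.  173. ]
 [477.7 166.8]
 [481.9 228.3]
 [390.2 234.5]]
t 2.0 pos [0.433  0.2018 0.2014] tx [ 0.     0.001 -1.   ] tz [-0.066 -0.998 -0.001] q6 1.92 open 0.0854 F [-0.3  0.2  0.2]
  shift [0.1964 0.0011 0.0012] turn 0.0014
```

View pics/m_w1.png

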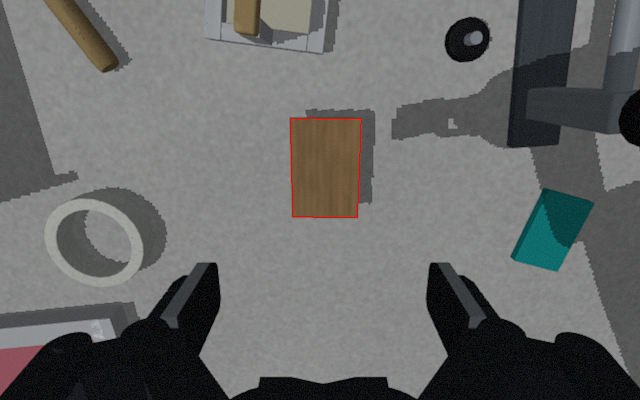

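```bash
python3 -m jog '[[[0.045,0.001,0.001,0.001,-1],[0.09,0.001,0.001,0.001,-1],[0.13,0.001,0.001,0.001,-1],[0.16,0.001,0.001,0.001,-1],[0.18,0.001,0.001,0.001,-1],[0.195,0.001,0.001,0.001,-1],[0.195,0.001,0.001,0.001,-1],[0.195,0.001,0.001,0.001,-1]]]'; python3 -m jog '[[[0,0,0,0,0.0],[0,0,0,0,0.1],[0,0,0,0,0.2],[0,0,0,0,0.3],[0,0,0,0,0.4],[0,0,0,0,0.4],[0,0,0,0,0.4],[0,0,0,0,0.4]]]' 20;  python3 -c "
from h import *
plan([0.434,0.201,0.2],-0.0676);snap('wrist','w2')"
```

```text
t: 2.8
tool_pos: [0.4344, 0.2, 0.007]
tool_rot: [1.261, 1.176, -1.259]
contact_force: [-0.0, -0.4, 1.5]
opening: 0.0852
t: 3.6
tool_pos: [0.4358, 0.2, 0.0088]
tool_rot: [1.262, 1.174, -1.257]
contact_force: [-0.4, -2.3, 7.2]
opening: 0.0617
t 3.6 pos [0.4358 0.2    0.0088] tx [ 0.003  0.001 -1.   ] tz [-0.069 -0.998 -0.001] q6 1.91 open 0.0617 F [-0.4 -2.3  7.2]
  shift [-0.1912 -0.0012 -0.001 ] turn -0.0011
```

View pics/w2.png

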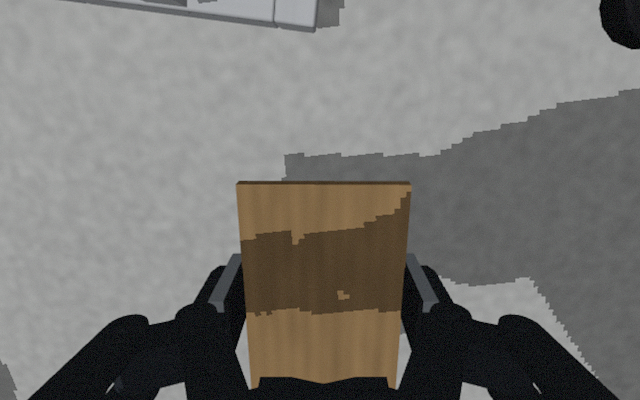

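```bash
python3 -m jog '[[[-0.01,0,0,0,0.4],[-0.03,0,0,0,0.4],[-0.06,0,0,0,0.4],[-0.09,0,0,0,0.4],[-0.12,0,0,0,0.4],[-0.15,0,0,0,0.4],[-0.18,0,0,0,0.4],[-0.2,0,0,0,0.4],[-0.205,0,0,0,0.4],[-0.205,0,0,0,0.4]]]' 25;  python3 -c "
from h import *
plan([0.52,-0.172,0.21],0.048);snap('scene','s3')
im=cv2.imread('pics/s3.png')[100:330,230:480];cv2.imwrite('pics/c3.png',cv2.resize(im,None,fx=2.5,fy=2.5))"
```

```text
t: 4.65
tool_pos: [0.4354, 0.2001, 0.2148]
tool_rot: [1.263, 1.173, -1.255]
contact_force: [-0.2, 0.5, -1.5]
opening: 0.0615
t 4.65 pos [0.4354 0.2001 0.2148] tx [ 0.005  0.001 -1.   ] tz [-0.068 -0.998 -0.002] q6 1.91 open 0.0615 F [-0.2  0.5 -1.5]
  shift [0.0048 0.1098 0.3655] turn -0.1165
```

View pics/c3.png

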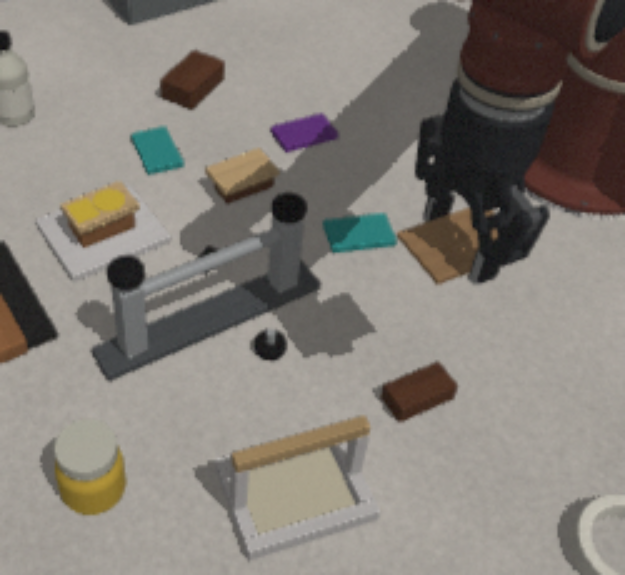

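The crop shows the slip board held level in the fingers at crop (450,245), with its bare rest at (420,390). Next I'll carry it over the clamp stand to a point just short of the print.

```bash
python3 -m jog '[[[0,0.005,0.015,0,0.4],[0,0.013,0.045,-0.02,0.4],[0,0.024,0.08,-0.04,0.4],[0,0.036,0.12,-0.06,0.4],[0,0.048,0.16,-0.08,0.4],[0,0.06,0.2,-0.1,0.4],[0,0.072,0.24,-0.117,0.4],[0,0.084,0.28,-0.117,0.4],[0,0.096,0.32,-0.117,0.4],[0,0.105,0.35,-0.117,0.4],[0,0.11,0.365,-0.117,0.4],[0,0.11,0.365,-0.117,0.4]]]';  python3 -m jog '[[[0,0,0.0,0,0.4],[0,0,0,0,0.4]]]'; python3 -c "
from h import *
plan([0.52,-0.172,0.21],0.048);snap('wrist','w4')"
```

```text
t: 5.9
tool_pos: [0.5189, -0.1728, 0.2115]
tool_rot: [1.177, 1.232, -1.174]
contact_force: [-0.2, -0.1, -0.6]
opening: 0.0614
t: 6.1
tool_pos: [0.5184, -0.1714, 0.2106]
tool_rot: [1.176, 1.235, -1.174]
contact_force: [-0.7, 0.8, -0.2]
opening: 0.0611
t 6.1 pos [ 0.5184 -0.1714  0.2106] tx [-0.001  0.003 -1.   ] tz [ 0.047 -0.999 -0.003] q6 1.07 open 0.0611 F [-0.7  0.8 -0.2]
  shift [0.0006 0.0016 0.0007] turn -0.0006
```

View pics/w4.png

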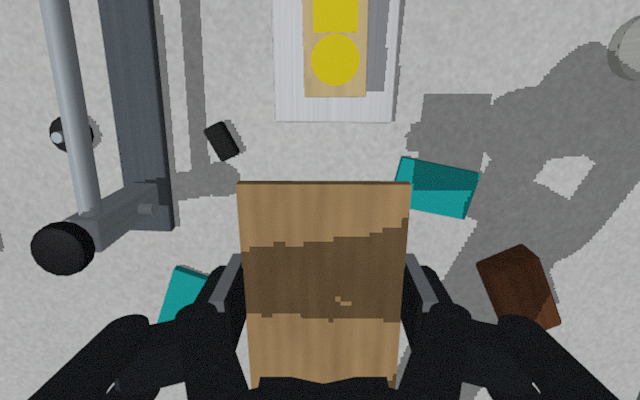

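The held board fills (240–410, 182–385). The print is ahead at (335,50) and cut off by the frame, so I'll back off 60 mm to see all of it.

```bash
python3 -m jog '[[[0,-0.03,0,0,0.4],[-0.01,-0.06,0,0,0.4],[-0.02,-0.07,0,0,0.4],[-0.02,-0.07,0,0,0.4],[-0.02,-0.07,0,0,0.4]]]'; python3 -c "
from h import *
plan([0.52,-0.172,0.21],0.048);im=snap('wrist','w5')
hsv=cv2.cvtColor(im['color'],cv2.COLOR_RGB2HSV)
r,b=rect(im,(270,0,400,180),(8,60,90),(35,255,255),.052,'m_w5'); print(r); print(b.round(1))
"
```

```text
t: 6.65
tool_pos: [0.449, -0.1742, 0.2313]
tool_rot: [1.175, 1.233, -1.172]
contact_force: [-0.3, 0.6, -0.5]
opening: 0.0616
t 6.65 pos [ 0.449  -0.1742  0.2313] tx [ 0.001  0.002 -1.   ] tz [ 0.048 -0.999 -0.002] q6 1.0 open 0.0616 F [-0.3  0.6 -0.5]
  shift [0.0214 0.071  0.0013] turn 0.0005
[ 0.4576 -0.1673 -1.5496 46.3452 38.5216]
[[ 437.8 -144.5]
 [ 438.8 -190.8]
 [ 477.3 -190. ]
 [ 476.3 -143.7]]
```

View pics/m_w5.png

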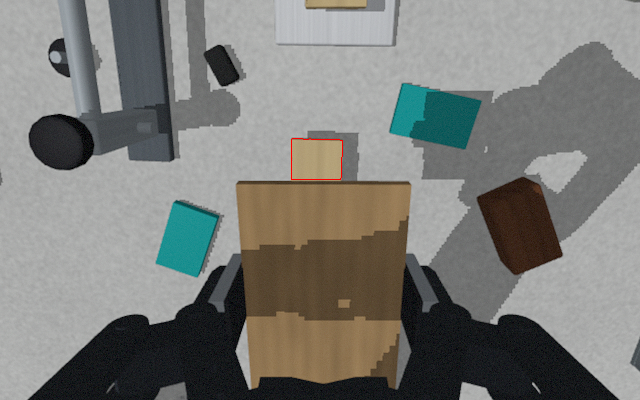

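I backed off the wrong way: the print is further up the image, and what I boxed at (317,160) is the blank. I'll move forward to x≈0.545 instead.

```bash
python3 -m jog '[[[0.01,0.03,0,0,0.4],[0.02,0.065,0,0,0.4],[0.02,0.09,0,0,0.4],[0.02,0.097,0,0,0.4],[0.02,0.097,0,0,0.4],[0.02,0.097,0,0,0.4]]]'; python3 -c "
from h import *
im=snap('wrist','w6')
r,b=rect(im,(270,0,400,160),(8,60,90),(35,255,255),.052,'m_w6'); print(r); print(b.round(1))
plan([r[0],r[1],0.1],r[2])
"
```

```text
t: 7.3
tool_pos: [0.5454, -0.1692, 0.2105]
tool_rot: [1.175, 1.235, -1.173]
contact_force: [0.7, 0.4, -0.4]
opening: 0.0613
[ 6.23200e-01 -1.75100e-01  5.45000e-02  7.88631e+01  4.93017e+01]
[[ 582.5 -152.6]
 [ 585.2 -201.8]
 [ 664.  -197.5]
 [ 661.3 -148.3]]
t 7.35 pos [ 0.5453 -0.1694  0.2108] tx [-0.001  0.003 -1.   ] tz [ 0.048 -0.999 -0.003] q6 1.09 open 0.0615 F [-0.4 -0.1 -0.3]
  shift [0.1107 0.0776 0.0098] turn -0.006
```

View pics/m_w6.png

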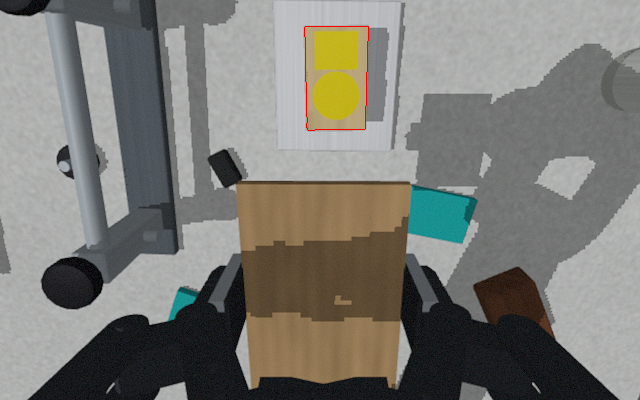

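```bash
python3 -c "
from h import *
im=load('w6'); o,p,M=state()
for z in (.228,.232,.236):
  a,b=ray(im,238,182,z),ray(im,411,182,z); c=ray(im,247,382,z);d=ray(im,399,382,z)
  print(z,np.linalg.norm(a-b),[ (M.T@(q-p)).round(4) for q in (a,b,c,d)])
"
```

```text
0.228 0.06247992570140954 [array([-0.0172,  0.0436, -0.0309]), array([-0.0174,  0.0437,  0.0316]), array([-0.0171, -0.048 , -0.0336]), array([-0.0173, -0.0478,  0.0333])]
0.232 0.06047996227442851 [array([-0.0212,  0.0447, -0.0299]), array([-0.0214,  0.0448,  0.0305]), array([-0.0211, -0.044 , -0.0326]), array([-0.0213, -0.0437,  0.0322])]
0.236 0.058479998847447485 [array([-0.0252,  0.0459, -0.029 ]), array([-0.0254,  0.0459,  0.0295]), array([-0.0251, -0.0399, -0.0315]), array([-0.0253, -0.0396,  0.0311])]
```

```bash
python3 -m jog '[[[0.01,0.02,0.002,-0.003,0.4],[0.03,0.045,0.006,-0.003,0.4],[0.06,0.07,0.01,-0.003,0.4],[0.09,0.079,0.01,-0.003,0.4],[0.11,0.079,0.01,-0.003,0.4],[0.12,0.079,0.01,-0.003,0.4],[0.12,0.079,0.01,-0.003,0.4],[0.12,0.079,0.01,-0.003,0.4]]]'; python3 -c "
from h import *
plan([0.6247,-0.175,0.037],0.052);snap('scene','s7')
snap('side','d7')
a=cv2.resize(cv2.imread('pics/s7.png')[120:240,210:350],None,fx=4,fy=4);cv2.imwrite('pics/c7.png',a)
b=cv2.resize(cv2.imread('pics/d7.png')[110:240,240:380],None,fx=4,fy=4);cv2.imwrite('pics/c7d.png',b)"
```

```text
t: 8.15
tool_pos: [0.6248, -0.1756, 0.0921]
tool_rot: [1.173, 1.234, -1.17]
contact_force: [0.9, 0.9, -0.4]
opening: 0.0612
t 8.15 pos [ 0.6248 -0.1756  0.0921] tx [ 0.001  0.002 -1.   ] tz [ 0.051 -0.999 -0.002] q6 1.13 open 0.0612 F [ 0.9  0.9 -0.4]
  shift [ 0.0551 -0.0001 -0.0005] turn -0.0009
```

View pics/c7.png

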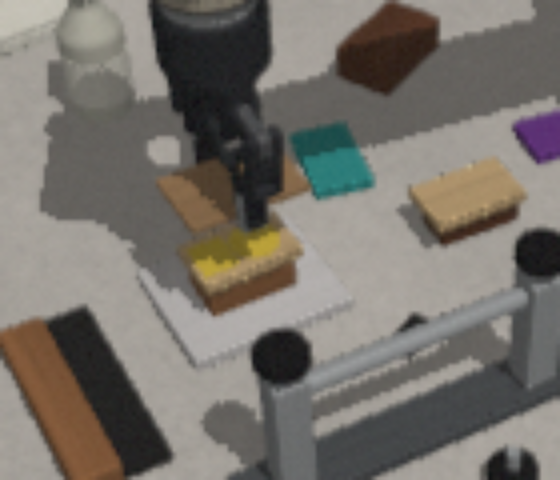

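View pics/c7d.png

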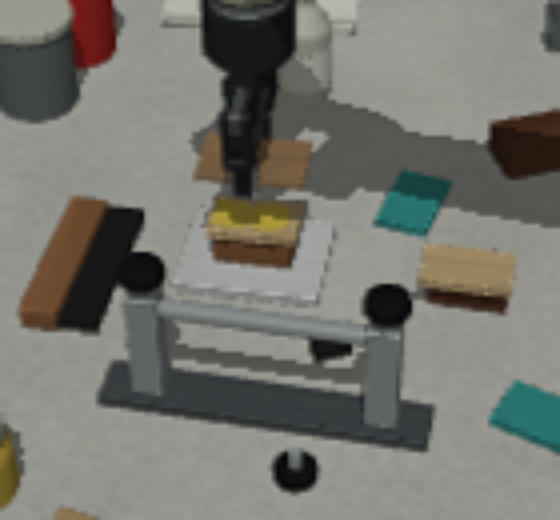

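Both crops show the slip board above the print: scene crop (235,185), print at (245,250). The gripper is well clear of the knobs, so I'll lower it slowly.

```bash
python3 -m jog '[[[0.015,0,0,-0.001,0.4],[0.03,0,0,-0.001,0.4],[0.04,0,0,-0.001,0.4],[0.046,0,0,-0.001,0.4],[0.05,0,0,-0.001,0.4],[0.052,0,0,-0.001,0.4],[0.053,0,0,-0.001,0.4],[0.053,0,0,-0.001,0.4]]]'; python3 -c "
from h import *
plan([0.6247,-0.175,0.037],0.052)"
```

```text
t: 9.05
tool_pos: [0.6259, -0.1758, 0.0403]
tool_rot: [1.173, 1.232, -1.168]
contact_force: [-1.0, 1.4, 0.4]
opening: 0.0612
t 9.05 pos [ 0.6259 -0.1758  0.0403] tx [ 0.003  0.001 -1.   ] tz [ 0.052 -0.999 -0.001] q6 1.13 open 0.0612 F [-1.   1.4  0.4]
  shift [ 0.0033 -0.0012 -0.0008] turn 0.0003
```

```bash
python3 -m jog '[[[0.002,-0.001,-0.001,0,0.4],[0.004,-0.001,-0.001,0,0.4],[0.005,-0.001,-0.001,0,0.4],[0.005,-0.001,-0.001,0,0.4]]]'; python3 -c "
from h import *
plan([0.6247,-0.175,0.037],0.052)"
```

```text
t: 9.45
tool_pos: [0.625, -0.1748, 0.0359]
tool_rot: [1.173, 1.232, -1.168]
contact_force: [-2.0, 1.5, 3.1]
opening: 0.0613
t 9.45 pos [ 0.625  -0.1748  0.0359] tx [ 0.003  0.001 -1.   ] tz [ 0.052 -0.999 -0.001] q6 1.13 open 0.0613 F [-2.   1.5  3.1]
  shift [-0.0011 -0.0003  0.0002] turn 0.0003
```

```bash
python3 -m jog '[[[0,0,0,0,-0.3],[0,0,0,0,-0.5],[0,0,0,0,-0.6],[0,0,0,0,-0.75],[0,0,0,0,-0.9],[0,0,0,0,-1],[0,0,0,0,-1],[-0.01,0,0,0,-1],[-0.03,0,0,0,-1],[-0.06,0,0,0,-1],[-0.1,0,0,0,-1],[-0.14,0,0,0,-1]]]'; python3 -m jog '[[[-0.02,-0.04,0,0,-1],[-0.02,-0.09,0,0,-1],[-0.02,-0.09,0,0,-1],[-0.02,-0.09,0,0,-1]]]';python3 -c "
from h import *
im=snap('wrist','w8')
r,b=rect(im,(200,0,450,200),(8,70,80),(25,255,255),.057,'m_w8'); print(r); print(b.round(1))
plan([0.6247,-0.175,0.037],0.052)"
```

```text
t: 10.65
tool_pos: [0.6243, -0.1748, 0.1777]
tool_rot: [1.173, 1.232, -1.168]
contact_force: [1.2, -0.7, 0.1]
opening: 0.0851
t: 11.05
tool_pos: [0.5335, -0.1796, 0.1981]
tool_rot: [1.174, 1.231, -1.168]
contact_force: [-0.1, 0.1, -0.3]
opening: 0.0854
[ 6.21500e-01 -1.75000e-01  5.13000e-02  8.80372e+01  6.14286e+01]
[[ 576.  -146.6]
 [ 579.1 -207.9]
 [ 667.  -203.4]
 [ 663.9 -142.1]]
t 11.1 pos [ 0.5346 -0.1798  0.1984] tx [ 0.005  0.001 -1.   ] tz [ 0.052 -0.999 -0.001] q6 1.06 open 0.0855 F [ 0.4 -0.3  0.2]
  shift [0.1618 0.0895 0.    ] turn -0.0
```

View pics/m_w8.png

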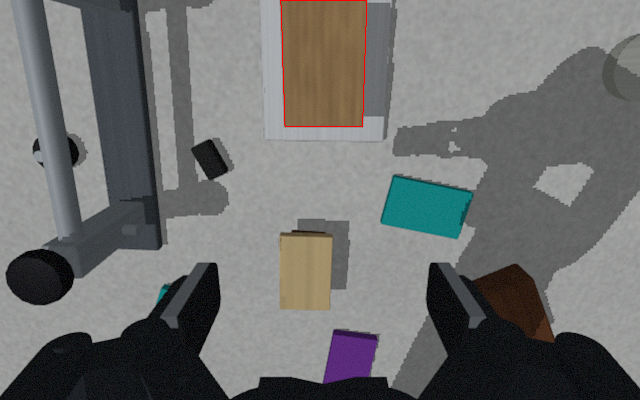

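The slip board is square on the print, with its near edge at row 126. From that edge its centre works out to (0.6235,-0.175), against (0.623,-0.175) for the print. The blank is at (306,271).

```bash
python3 -c "
from h import *
im=load('w8')
r,b=rect(im,(260,200,350,325),(8,50,122),(30,255,255),.035,'m_w8b'); print(r); print(b.round(1))
plan([r[0],r[1],0.15],r[2])"
```

```text
[ 4.33500e-01 -1.67000e-01  2.12000e-02  7.92985e+01  4.95867e+01]
[[ 393.3 -143. ]
 [ 394.4 -192.6]
 [ 473.6 -190.9]
 [ 472.6 -141.3]]
t 11.1 pos [ 0.5346 -0.1798  0.1984] tx [ 0.005  0.001 -1.   ] tz [ 0.052 -0.999 -0.001] q6 1.06 open 0.0855 F [ 0.4 -0.3  0.2]
  shift [ 0.048  -0.1005 -0.018 ] turn 0.0308
```

View pics/m_w8b.png

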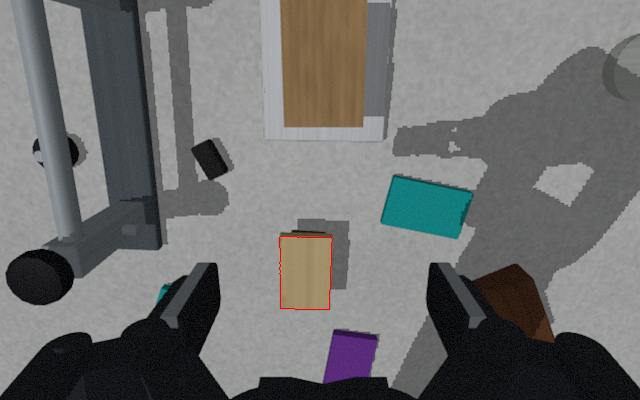

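```bash
python3 -m jog '[[[0.01,-0.04,-0.008,0.01,-0.65],[0.03,-0.08,-0.015,0.03,-0.65],[0.05,-0.1,-0.018,0.03,-0.65],[0.05,-0.1,-0.018,0.03,-0.65],[0.05,-0.1,-0.018,0.03,-0.65],[0.05,-0.1,-0.018,0.03,-0.65]]]' ;python3 -c "
from h import *
im=snap('wrist','w9')
plan([0.4335,-0.167,0.009],0.0212)
im=load('w8');print(ray(im,160,290,.01),ray(im,427,205,.01))"
```

```text
t: 11.7
tool_pos: [0.4363, -0.1678, 0.1501]
tool_rot: [1.196, 1.214, -1.187]
contact_force: [0.6, 0.5, -0.2]
opening: 0.0704
t 11.75 pos [ 0.4362 -0.1678  0.1501] tx [ 0.007 -0.001 -1.   ] tz [ 0.023 -1.     0.001] q6 1.02 open 0.0708 F [ 0.3 -0.8 -0.1]
  shift [ 0.141  -0.0038 -0.0009] turn 0.0014
[ 0.39177844 -0.01417207  0.01      ] [ 0.50101374 -0.2824427   0.01      ]
```

View pics/w9.png

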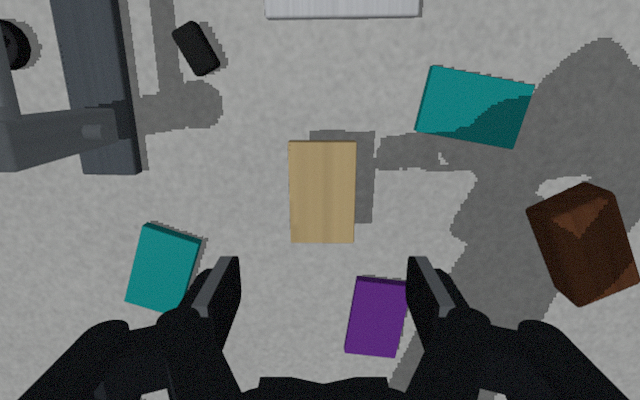

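The blank is centred at (322,191) with clear space where the fingers will go down. I'll descend.

```bash
python3 -c "
from h import *
r,b=rect(load('w9'),(270,120,360,260),(8,50,122),(30,255,255),.035); print(r)
plan([r[0],r[1],0.009],r[2])"
python3 -m jog '[[[0.04,-0.003,-0.001,0.001,-0.65],[0.08,-0.003,-0.001,0.001,-0.65],[0.11,-0.003,-0.001,0.001,-0.65],[0.13,-0.003,-0.001,0.001,-0.65],[0.14,-0.003,-0.001,0.001,-0.65],[0.14,-0.003,-0.001,0.001,-0.65],[0.14,-0.003,-0.001,0.001,-0.65]]]'; python3 -c "
from h import *
plan([0.4335,-0.167,0.009],0.0212)"
```

```text
[ 4.33200e-01 -1.66900e-01  2.19000e-02  7.87713e+01  4.94808e+01]
t 11.75 pos [ 0.4362 -0.1678  0.1501] tx [ 0.007 -0.001 -1.   ] tz [ 0.023 -1.     0.001] q6 1.02 open 0.0708 F [ 0.3 -0.8 -0.1]
  shift [ 0.141  -0.0041 -0.001 ] turn 0.0007
t: 12.45
tool_pos: [0.4357, -0.1676, 0.0114]
tool_rot: [1.196, 1.211, -1.187]
contact_force: [0.7, 0.3, -0.2]
opening: 0.0707
t 12.45 pos [ 0.4357 -0.1676  0.0114] tx [ 0.009 -0.002 -1.   ] tz [ 0.022 -1.     0.002] q6 1.02 open 0.0707 F [ 0.7  0.3 -0.2]
  shift [ 0.0024 -0.0022 -0.0007] turn 0.0006
```

```bash
python3 -m jog '[[[0.002,-0.003,-0.001,0,-0.65],[0.002,-0.003,-0.001,0,-0.4],[0.002,-0.003,-0.001,0,-0.2],[0.002,-0.003,-0.001,0,0],[0.002,-0.003,-0.001,0,0.3],[0.002,-0.003,-0.001,0,0.5],[0.002,-0.003,-0.001,0,0.5],[0.002,-0.003,-0.001,0,0.5]]]' 22;  python3 -c "
from h import *
plan([0.4335,-0.167,0.009],0.0212)"
```

```text
t: 13.25
tool_pos: [0.4333, -0.167, 0.0103]
tool_rot: [1.196, 1.21, -1.187]
contact_force: [-1.4, 0.8, 5.5]
opening: 0.0498
t 13.25 pos [ 0.4333 -0.167   0.0103] tx [ 0.01  -0.002 -1.   ] tz [ 0.022 -1.     0.003] q6 1.02 open 0.0498 F [-1.4  0.8  5.5]
  shift [ 0.0013  0.0002 -0.    ] turn 0.0006
```

```bash
python3 -m jog '[[[-0.01,0,0,0,0.5],[-0.03,0,0,0,0.5],[-0.06,0,0,0,0.5],[-0.1,0.02,0.002,-0.01,0.5],[-0.14,0.05,0.005,-0.03,0.5],[-0.17,0.08,0.008,-0.03,0.5],[-0.19,0.105,0.01,-0.03,0.5],[-0.2,0.115,0.01,-0.03,0.5],[-0.2,0.115,0.01,-0.03,0.5],[-0.2,0.115,0.01,-0.03,0.5]]]';  python3 -c "
from h import *
im=snap('wrist','w10')
r,b=rect(im,(200,0,450,170),(8,70,60),(25,255,255),.057,'m_w10'); print(r); print(b.round(1))
plan([0.6235,-0.175,0.045],0.0513)"
```

```text
t: 14.25
tool_pos: [0.5458, -0.1738, 0.2109]
tool_rot: [1.173, 1.225, -1.165]
contact_force: [-0.2, -0.1, -1.6]
opening: 0.0498
[ 6.22900e-01 -1.75000e-01  5.17000e-02  9.01681e+01  6.12918e+01]
[[ 576.3 -146.7]
 [ 579.4 -207.9]
 [ 669.5 -203.3]
 [ 666.3 -142.1]]
t 14.3 pos [ 0.5452 -0.1737  0.2102] tx [ 0.008 -0.002 -1.   ] tz [ 0.052 -0.999  0.002] q6 1.08 open 0.0498 F [ 0.7  0.9 -0.1]
  shift [0.1659 0.0768 0.005 ] turn 0.0005
```

View pics/m_w10.png

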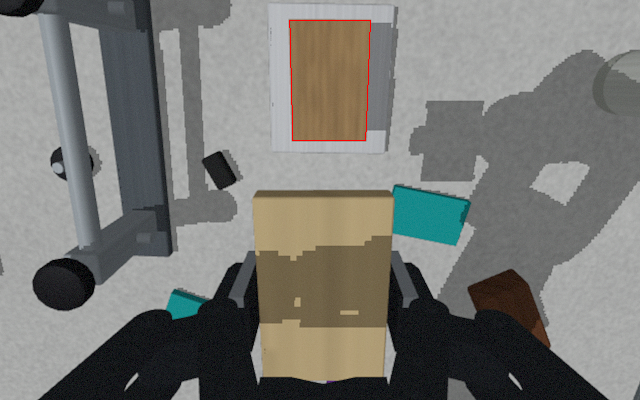

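```bash
python3 -c "
from h import *
im=load('w10'); o,p,M=state()
for z in (.231,.235,.238):
  a,b=ray(im,254,196,z),ray(im,393,196,z)
  print(z,np.linalg.norm(a-b),[ (M.T@(q-p)).round(4) for q in (a,b)])
"
```

```text
0.231 0.049958176154759476 [array([-0.0205,  0.0394, -0.0247]), array([-0.0204,  0.0393,  0.0252])]
0.235 0.04833618946935764 [array([-0.0245,  0.0407, -0.0239]), array([-0.0244,  0.0406,  0.0244])]
0.238 0.047119699455306266 [array([-0.0275,  0.0416, -0.0233]), array([-0.0274,  0.0416,  0.0238])]
```

```bash
python3 -m jog '[[[0.01,0.02,0.002,0,0.5],[0.03,0.045,0.004,0,0.5],[0.06,0.068,0.005,0,0.5],[0.09,0.077,0.005,0,0.5],[0.115,0.077,0.005,0,0.5],[0.135,0.077,0.005,0,0.5],[0.15,0.077,0.005,0,0.5],[0.155,0.077,0.005,0,0.5],[0.157,0.077,0.005,0,0.5],[0.157,0.077,0.005,0,0.5],[0.157,0.077,0.005,0,0.5]]]'; python3 -c "
from h import *
plan([0.623,-0.175,0.0425],0.0515)"
```

```text
t: 15.4
tool_pos: [0.6237, -0.1751, 0.0543]
tool_rot: [1.174, 1.225, -1.166]
contact_force: [0.0, -0.5, -0.4]
opening: 0.0493
t 15.4 pos [ 0.6237 -0.1751  0.0543] tx [ 0.009 -0.002 -1.   ] tz [ 0.052 -0.999  0.002] q6 1.13 open 0.0493 F [ 0.  -0.5 -0.4]
  shift [ 0.0118 -0.0008 -0.0002] turn 0.0001
```

```bash
python3 -m jog '[[[0.005,-0.001,0,0,0.5],[0.009,-0.001,0,0,0.5],[0.011,-0.001,0,0,0.5],[0.012,-0.001,0,0,0.5],[0.012,-0.001,0,0,0.5]]]'; python3 -c "
from h import *
plan([0.623,-0.175,0.0425],0.0515)"
```

```text
t: 15.9
tool_pos: [0.6241, -0.1753, 0.0538]
tool_rot: [1.173, 1.227, -1.166]
contact_force: [-26.9, 10.5, 51.4]
opening: 0.0495
t 15.9 pos [ 0.6241 -0.1753  0.0538] tx [ 0.008 -0.001 -1.   ] tz [ 0.052 -0.999  0.002] q6 1.13 open 0.0495 F [-26.9  10.5  51.4]
  shift [ 0.0113 -0.0011 -0.0004] turn 0.0006
```

That pressed with 51 N at TCP z 0.054. The fingertips stick out below the blank and land on the wider slip board. I'll back off, check the stack, put the blank back on its rest and regrip it with only the fingertips.

```bash
python3 -m jog '[[[-0.03,-0.001,0,0,0.5],[-0.07,-0.001,0,0,0.5],[-0.11,-0.02,-0.002,0,0.5],[-0.14,-0.05,-0.004,0,0.5],[-0.157,-0.078,-0.005,0,0.5],[-0.157,-0.078,-0.005,0,0.5],[-0.157,-0.078,-0.005,0,0.5]]]'; python3 -c "
from h import *
im=snap('wrist','w11')
r,b=rect(im,(200,0,450,170),(8,70,60),(25,255,255),.057,'m_w11'); print(r); print(b.round(1))
plan([0.4333,-0.167,0.012],0.022)"
```

```text
t: 16.6
tool_pos: [0.5448, -0.1743, 0.2109]
tool_rot: [1.174, 1.224, -1.165]
contact_force: [0.1, 0.5, -0.0]
opening: 0.0496
[ 6.24600e-01 -1.75500e-01  4.58000e-02  9.07610e+01  6.13287e+01]
[[ 577.8 -147. ]
 [ 580.6 -208.3]
 [ 671.3 -204.1]
 [ 668.5 -142.8]]
t 16.65 pos [ 0.5447 -0.1741  0.2097] tx [ 0.008 -0.001 -1.   ] tz [ 0.052 -0.999  0.002] q6 1.08 open 0.0492 F [ 0.1 -0.7 -0.6]
  shift [ 0.1969 -0.1124 -0.0132] turn 0.0298
```

View pics/m_w11.png

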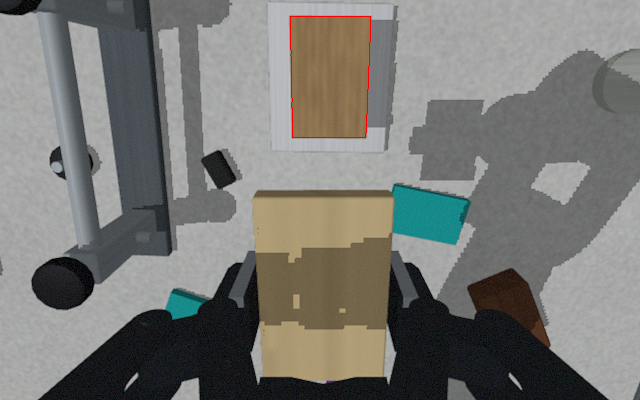

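The slip board moved under 2 mm and its outline at (330,77) is still square, so the stack is fine. The blank goes back on its rest.

```bash
python3 -m jog '[[[0.01,-0.04,-0.005,0.01,0.5],[0.04,-0.08,-0.01,0.03,0.5],[0.08,-0.112,-0.013,0.03,0.5],[0.12,-0.112,-0.013,0.03,0.5],[0.15,-0.112,-0.013,0.03,0.5],[0.17,-0.112,-0.013,0.03,0.5],[0.18,-0.112,-0.013,0.03,0.5],[0.185,-0.112,-0.013,0.03,0.5],[0.185,-0.112,-0.013,0.03,0.5]]]'; python3 -c "
from h import *
plan([0.4333,-0.167,0.011],0.022)"
```

```text
t: 17.55
tool_pos: [0.4338, -0.167, 0.0235]
tool_rot: [1.196, 1.214, -1.188]
contact_force: [-1.2, 0.2, -0.7]
opening: 0.0495
t 17.55 pos [ 0.4338 -0.167   0.0235] tx [ 0.007 -0.001 -1.   ] tz [ 0.022 -1.     0.001] q6 1.02 open 0.0495 F [-1.2  0.2 -0.7]
  shift [ 0.0125 -0.0005 -0.0001] turn 0.0001
```

```bash
python3 -m jog '[[[0.006,0,0,0,0.5],[0.01,0,0,0,0.5],[0.0125,0,0,0,0.5],[0.013,0,0,0,0.5],[0.013,0,0,0,0.5],[0.013,0,0,0,-0.1],[0.013,0,0,0,-0.3],[0.013,0,0,0,-0.5],[0.013,0,0,0,-0.65],[0.013,0,0,0,-0.65]]]'; python3 -c "
from h import *
plan([0.4333,-0.167,0.0245],0.022)"
```

```text
t: 18.55
tool_pos: [0.4339, -0.1671, 0.0105]
tool_rot: [1.196, 1.214, -1.188]
contact_force: [1.3, 0.4, -0.0]
opening: 0.0706
t 18.55 pos [ 0.4339 -0.1671  0.0105] tx [ 0.007 -0.001 -1.   ] tz [ 0.022 -1.     0.001] q6 1.02 open 0.0706 F [ 1.3  0.4 -0. ]
  shift [-0.014  -0.0005 -0.0001] turn 0.0001
```

```bash
python3 -m jog '[[[-0.008,0,0,0,-0.65],[-0.014,0,0,0,-0.65],[-0.014,0,0,0,-0.65],[-0.014,0,0,0,-0.3],[-0.014,0,0,0,-0.1],[-0.014,0,0,0,0.1],[-0.014,0,0,0,0.3],[-0.014,0,0,0,0.5],[-0.014,0,0,0,0.5],[-0.014,0,0,0,0.5]]]' 30; python3 -c "
from h import *
plan([0.4333,-0.167,0.0245],0.022); snap('wrist','w12')"
```

```text
t: 19.55
tool_pos: [0.4341, -0.1672, 0.0249]
tool_rot: [1.196, 1.213, -1.188]
contact_force: [-1.5, 1.0, 5.0]
opening: 0.0489
t 19.55 pos [ 0.4341 -0.1672  0.0249] tx [ 0.007 -0.001 -1.   ] tz [ 0.022 -1.     0.001] q6 1.02 open 0.0489 F [-1.5  1.   5. ]
  shift [ 0.0004 -0.0008 -0.0002] turn 0.0002
```

View pics/w12.png

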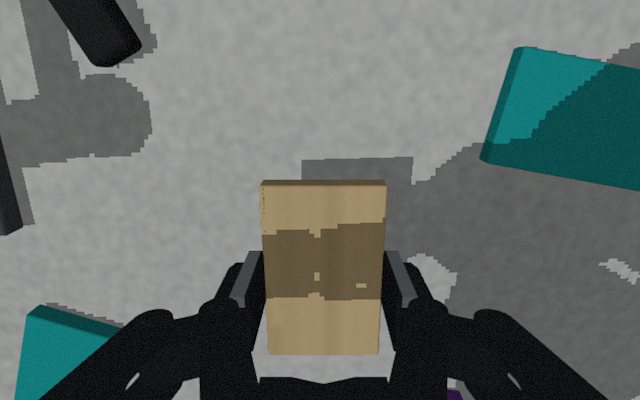

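The blank is pinched squarely between the fingertips at (323,267). I'll lift it and look at the slip board again.

```bash
python3 -m jog '[[[-0.01,0,0,0,0.5],[-0.025,0,0,0,0.5],[-0.05,0,0,0,0.5],[-0.08,0.02,0.002,-0.01,0.5],[-0.11,0.045,0.005,-0.025,0.5],[-0.14,0.075,0.008,-0.025,0.5],[-0.17,0.1,0.01,-0.025,0.5],[-0.186,0.112,0.01,-0.025,0.5],[-0.186,0.112,0.01,-0.025,0.5],[-0.186,0.112,0.01,-0.025,0.5]]]';  python3 -c "
from h import *
im=snap('wrist','w13')
r,b=rect(im,(200,0,450,170),(8,70,60),(25,255,255),.057,'m_w13'); print(r); print(b.round(1))
plan([r[0],r[1],0.06],r[2])
o,p,M=state()
"
```

```text
t: 20.6
tool_pos: [0.5441, -0.1743, 0.2109]
tool_rot: [1.177, 1.226, -1.17]
contact_force: [0.2, -0.0, -0.6]
opening: 0.049
[ 6.24400e-01 -1.75600e-01  4.65000e-02  9.08899e+01  6.13599e+01]
[[ 577.6 -147. ]
 [ 580.4 -208.3]
 [ 671.2 -204.1]
 [ 668.4 -142.8]]
t 20.65 pos [ 0.5435 -0.1741  0.2099] tx [ 0.005  0.    -1.   ] tz [ 0.047 -0.999 -0.   ] q6 1.08 open 0.0488 F [-0.1  1.1 -0.1]
  shift [0.1502 0.0801 0.0053] turn 0.0006
```

View pics/m_w13.png

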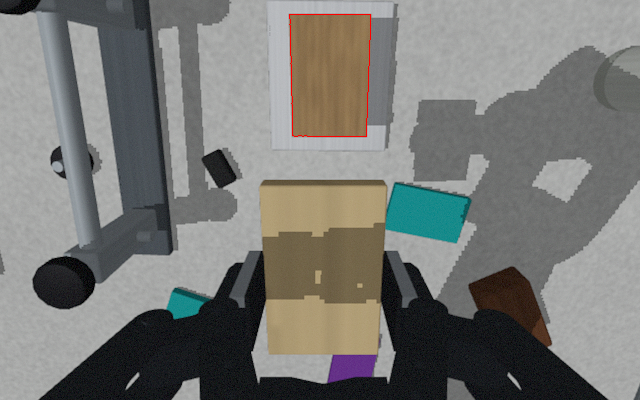

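```bash
python3 -c "
from h import *
im=load('w13'); o,p,M=state()
for z in (.216,.220,.223):
  a,b,c,d=[ray(im,*q,z) for q in ((262,186),(386,186),(267,354),(380,354))]
  print(z,np.linalg.norm(a-b),np.linalg.norm(c-d),[ (M.T@(q-p)).round(4) for q in (a,b,c,d)])
"
```

```text
0.216 0.04950329694536994 0.052927238922632784 [array([-0.0059,  0.0388, -0.0242]), array([-0.006 ,  0.0388,  0.0253]), array([-0.0063, -0.0431, -0.0261]), array([-0.0063, -0.0431,  0.0269])]
0.22 0.04806768238676776 0.051392328736190034 [array([-0.0099,  0.04  , -0.0235]), array([-0.0099,  0.04  ,  0.0246]), array([-0.0103, -0.0395, -0.0253]), array([-0.0103, -0.0395,  0.0261])]
0.223 0.046990971467816105 0.050241146096357985 [array([-0.0129,  0.0409, -0.023 ]), array([-0.0129,  0.0409,  0.024 ]), array([-0.0133, -0.0369, -0.0247]), array([-0.0133, -0.0369,  0.0255])]
```

```bash
python3 -m jog '[[[0.01,0.02,0.002,0,0.5],[0.03,0.045,0.004,0,0.5],[0.06,0.068,0.005,0,0.5],[0.085,0.08,0.005,0,0.5],[0.105,0.08,0.005,0,0.5],[0.12,0.08,0.005,0,0.5],[0.13,0.08,0.005,0,0.5],[0.135,0.08,0.005,0,0.5],[0.135,0.08,0.005,0,0.5],[0.135,0.08,0.005,0,0.5]]]'; python3 -c "
from h import *
plan([0.6243,-0.1756,0.06],0.0465)
snap('scene','s14');snap('side','d14')
a=cv2.resize(cv2.imread('pics/s14.png')[120:240,210:350],None,fx=4,fy=4);cv2.imwrite('pics/c14.png',a)
b=cv2.resize(cv2.imread('pics/d14.png')[110:240,240:380],None,fx=4,fy=4);cv2.imwrite('pics/c14d.png',b)"
```

```text
t: 21.65
tool_pos: [0.6247, -0.1756, 0.0764]
tool_rot: [1.177, 1.226, -1.17]
contact_force: [0.6, 0.1, -0.6]
opening: 0.049
t 21.65 pos [ 0.6247 -0.1756  0.0764] tx [ 0.006 -0.    -1.   ] tz [ 0.047 -0.999  0.001] q6 1.13 open 0.049 F [ 0.6  0.1 -0.6]
  shift [ 0.0164 -0.0005 -0.    ] turn 0.0004
```

View pics/c14.png

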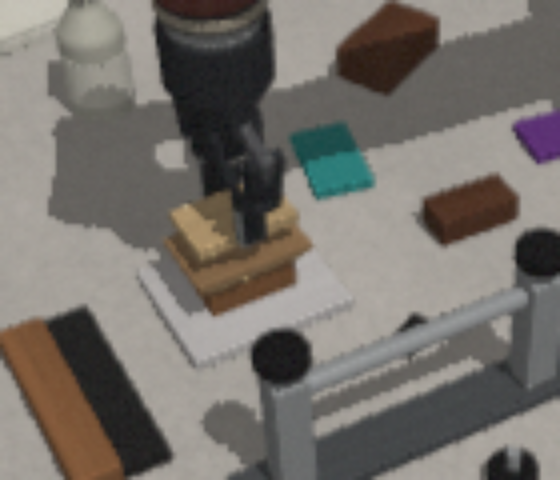

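View pics/c14d.png

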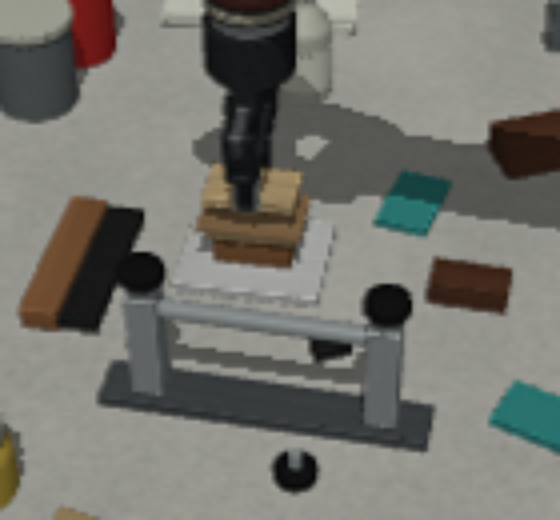

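Both crops show the blank level above the slip board, with the fingertips at about the blank's underside. I'll lower it in small steps and watch the force.

```bash
python3 -m jog '[[[0.005,0,0,0,0.5],[0.01,0,0,0,0.5],[0.013,0,0,0,0.5],[0.015,0,0,0,0.5],[0.015,0,0,0,0.5]]]'; python3 -m jog '[[[0.001,0,0,0,0.5],[0.002,0,0,0,0.5],[0.002,0,0,0,0.5]]]'; python3 -c "
from h import *
plan([0.6243,-0.1756,0.058],0.0465)"
```

```text
t: 22.25
tool_pos: [0.6247, -0.1755, 0.061]
tool_rot: [1.177, 1.227, -1.171]
contact_force: [-0.2, -0.2, 0.0]
opening: 0.049
t: 22.55
tool_pos: [0.6246, -0.1755, 0.0588]
tool_rot: [1.177, 1.227, -1.171]
contact_force: [0.3, 0.2, 0.9]
opening: 0.049
t 22.55 pos [ 0.6246 -0.1755  0.0588] tx [ 0.005 -0.    -1.   ] tz [ 0.047 -0.999  0.   ] q6 1.13 open 0.049 F [0.3 0.2 0.9]
  shift [ 0.0008 -0.0003  0.0001] turn 0.0006
```

```bash
python3 -m jog '[[[0.001,0,0,0,0.5],[0.0015,0,0,0,0.5],[0.0015,0,0,0,0.5]]]'; python3 -c "
from h import *
plan([0.6243,-0.1756,0.058],0.0465)"
```

```text
t: 22.85
tool_pos: [0.6246, -0.1754, 0.0573]
tool_rot: [1.177, 1.227, -1.171]
contact_force: [-0.0, -0.3, 0.6]
opening: 0.0491
t 22.85 pos [ 0.6246 -0.1754  0.0573] tx [ 0.005 -0.    -1.   ] tz [ 0.047 -0.999  0.   ] q6 1.13 open 0.0491 F [-0.  -0.3  0.6]
  shift [-0.0007 -0.0003  0.0002] turn 0.0005
```

```bash
python3 -m jog '[[[0.001,0,0,0,0.5],[0.001,0,0,0,0.5]]]'; python3 -c "
from h import *
plan([0.6243,-0.1756,0.056],0.0465)"
```

```text
t: 23.05
tool_pos: [0.6247, -0.1756, 0.057]
tool_rot: [1.177, 1.227, -1.171]
contact_force: [-0.8, 1.5, 3.6]
opening: 0.049
t 23.05 pos [ 0.6247 -0.1756  0.057 ] tx [ 0.006 -0.    -1.   ] tz [ 0.047 -0.999  0.   ] q6 1.13 open 0.049 F [-0.8  1.5  3.6]
  shift [ 0.0009 -0.0004  0.    ] turn 0.0005
```

The blank is down: 3.6 N at the expected height. Now I'll release it and back away to look.

```bash
python3 -m jog '[[[0,0,0,0,0.1],[0,0,0,0,-0.1],[0,0,0,0,-0.25],[0,0,0,0,-0.4],[0,0,0,0,-0.55],[0,0,0,0,-0.7],[0,0,0,0,-0.7],[-0.015,0,0,0,-0.7],[-0.04,0,0,0,-0.7],[-0.08,0,0,0,-0.7],[-0.12,0,0,0,-0.7],[-0.15,0,0,0,-0.7]]]'; python3 -m jog '[[[0,-0.04,0,0,-1],[0,-0.08,0,0,-1],[0,-0.08,0,0,-1],[0,-0.08,0,0,-1]]]';python3 -c "
from h import *
im=snap('wrist','w15')
r,b=rect(im,(200,0,450,220),(8,60,145),(30,255,255),.067,'m_w15'); print(r); print(b.round(1))
plan([0.6243,-0.1756,0.056],0.0465)"
```

```text
t: 24.25
tool_pos: [0.6248, -0.1758, 0.2117]
tool_rot: [1.177, 1.222, -1.168]
contact_force: [-0.0, 0.1, -0.1]
opening: 0.0721
t: 24.65
tool_pos: [0.5447, -0.1797, 0.2121]
tool_rot: [1.178, 1.22, -1.168]
contact_force: [1.1, 0.3, 1.3]
opening: 0.0854
[ 6.24500e-01 -1.75000e-01  4.68000e-02  7.83977e+01  4.93224e+01]
[[ 584.1 -152.2]
 [ 586.4 -201.5]
 [ 664.8 -197.8]
 [ 662.5 -148.6]]
t 24.7 pos [ 0.5454 -0.1798  0.2123] tx [ 0.012 -0.003 -1.   ] tz [ 0.047 -0.999  0.003] q6 1.07 open 0.0851 F [ 1.2 -0.6  0.5]
  shift [ 0.1572  0.0771 -0.001 ] turn 0.0004
```

View pics/m_w15.png

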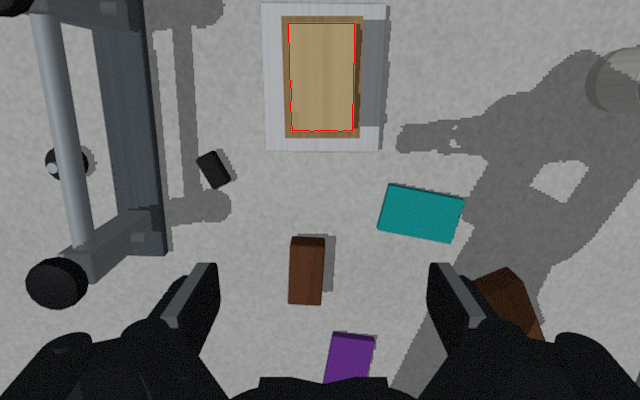

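The blank is square and centred on the slip board: it sits at (0.6245,-0.175) in the wrist view, with an even brown border around (322,77). Next is the screen.

```bash
python3 -c "
from h import *
plan([0.50,0.245,0.25],-0.19)"
```

```text
t 24.7 pos [ 0.5454 -0.1798  0.2123] tx [ 0.012 -0.003 -1.   ] tz [ 0.047 -0.999  0.003] q6 1.07 open 0.0851 F [ 1.2 -0.6  0.5]
  shift [-0.0394 -0.025  -0.4264] turn 0.2369
```

```bash
python3 -m jog '[[[-0.02,-0.002,-0.03,0.02,-1],[-0.039,-0.005,-0.07,0.05,-1],[-0.039,-0.007,-0.115,0.08,-1],[-0.039,-0.01,-0.16,0.11,-1],[-0.039,-0.012,-0.205,0.14,-1],[-0.039,-0.015,-0.25,0.17,-1],[-0.039,-0.018,-0.295,0.2,-1],[-0.039,-0.02,-0.34,0.22,-1],[-0.039,-0.023,-0.38,0.237,-1],[-0.039,-0.025,-0.415,0.237,-1],[-0.039,-0.025,-0.426,0.237,-1],[-0.039,-0.025,-0.426,0.237,-1]]]'; python3 -m jog '[[[0,0,0,0,-1],[0,0,0,0,-1]]]'; python3 -c "
from h import *
im=snap('wrist','w16')
plan([0.6046,0.238,0.2],-0.19)"
```

```text
t: 25.9
tool_pos: [0.5005, 0.2463, 0.25]
tool_rot: [1.35, 1.104, -1.337]
contact_force: [0.7, 0.0, 0.5]
opening: 0.0854
t: 26.1
tool_pos: [0.5012, 0.2453, 0.2502]
tool_rot: [1.351, 1.103, -1.338]
contact_force: [1.1, -0.6, 0.4]
opening: 0.0858
t 26.15 pos [0.5011 0.2452 0.2501] tx [ 0.013 -0.003 -1.   ] tz [-0.188 -0.982  0.001] q6 2.09 open 0.0854 F [ 0.7  0.4 -0.6]
  shift [ 0.0515  0.1024 -0.0124] turn 0.0012
```

View pics/w16.png

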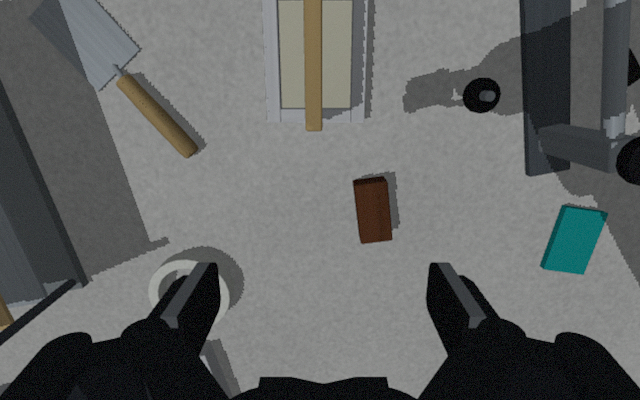

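The screen is ahead at (318,55), cut off at the top of the frame. I'll move 50 mm forward to see all of it.

```bash
python3 -m jog '[[[0,0.03,-0.006,0,-1],[0,0.055,-0.01,0,-1],[0,0.055,-0.01,0,-1],[0,0.055,-0.01,0,-1]]]'; python3 -c "
from h import *
im=snap('wrist','w17')
r,b=rect(im,(200,0,450,240),(8,75,80),(25,255,255),.098,'m_w17'); print(r); print(b.round(1))
plan([r[0],r[1],0.07],r[2])"
```

```text
t: 26.55
tool_pos: [0.5572, 0.2436, 0.2506]
tool_rot: [1.352, 1.102, -1.34]
contact_force: [-0.9, 0.2, -0.8]
opening: 0.0855
[  0.6048   0.2337  -0.183  125.3937  13.3911]
[[541.9 238.6]
 [665.2 215.7]
 [667.7 228.9]
 [544.4 251.7]]
t 26.6 pos [0.5568 0.2439 0.2507] tx [ 0.012 -0.003 -1.   ] tz [-0.189 -0.982  0.001] q6 2.05 open 0.0855 F [0.  0.1 0.5]
  shift [0.1813 0.0469 0.0008] turn -0.007
```

View pics/m_w17.png

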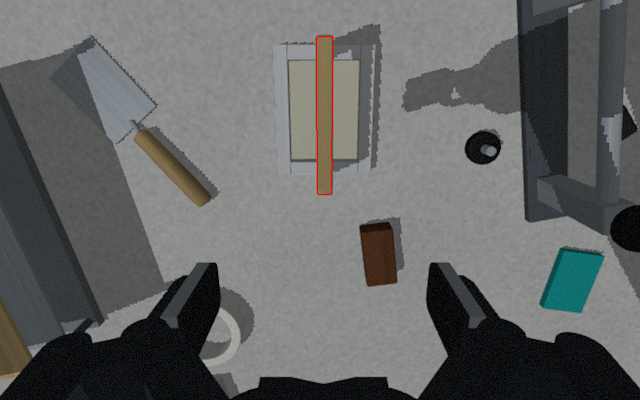

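The handle bar is outlined from (324,37) to (324,194) and its size matches. I'll descend onto it.

```bash
python3 -m jog '[[[0.02,0.025,0.001,-0.007,-1],[0.05,0.046,0.001,-0.007,-1],[0.08,0.047,0.001,-0.007,-1],[0.11,0.047,0.001,-0.007,-1],[0.14,0.047,0.001,-0.007,-1],[0.165,0.047,0.001,-0.007,-1],[0.18,0.047,0.001,-0.007,-1],[0.18,0.047,0.001,-0.007,-1],[0.18,0.047,0.001,-0.007,-1]]]'; python3 -c "
from h import *
plan([0.6048,0.2337,0.07],-0.183)
snap('scene','s18');snap('side','d18')
a=cv2.resize(cv2.imread('pics/s18.png')[190:330,280:440],None,fx=4,fy=4);cv2.imwrite('pics/c18.png',a)
"
```

```text
t: 27.5
tool_pos: [0.6052, 0.2337, 0.0724]
tool_rot: [1.347, 1.106, -1.333]
contact_force: [0.4, -0.2, 1.6]
opening: 0.0854
t 27.5 pos [0.6052 0.2337 0.0724] tx [ 0.013 -0.003 -1.   ] tz [-0.182 -0.983  0.   ] q6 2.01 open 0.0854 F [ 0.4 -0.2  1.6]
  shift [ 0.0024 -0.0004  0.    ] turn 0.0002
```

View pics/c18.png

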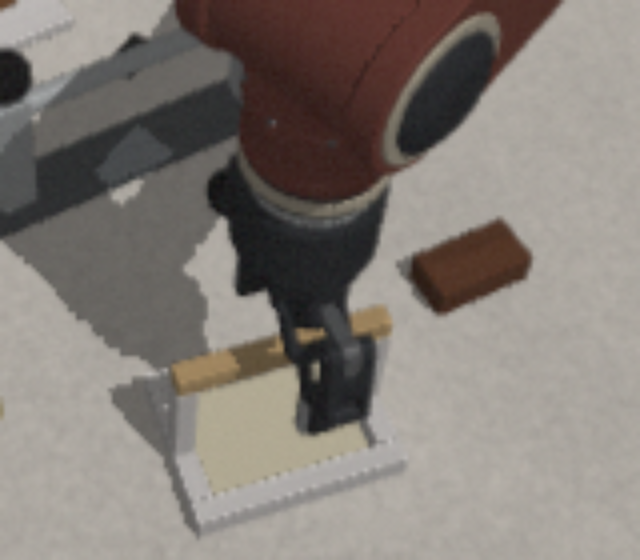

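```bash
python3 -m jog '[[[0.001,0,0,0,-0.5],[0.001,0,0,0,0],[0.001,0,0,0,0.3],[0.001,0,0,0,0.5],[0.001,0,0,0,0.65],[0.001,0,0,0,0.8],[0.001,0,0,0,1],[0.001,0,0,0,1],[0.001,0,0,0,1],[0.001,0,0,0,1],[0.001,0,0,0,1]]]' 60; python3 -c "
from h import *
plan([0.6048,0.2337,0.07],-0.183)
snap('wrist','w19')
"
```

```text
t: 28.7
tool_pos: [0.6062, 0.2338, 0.0727]
tool_rot: [1.349, 1.105, -1.331]
contact_force: [-0.4, -1.3, 1.9]
opening: 0.0127
t 28.7 pos [0.6062 0.2338 0.0727] tx [ 0.015 -0.002 -1.   ] tz [-0.182 -0.983 -0.   ] q6 2.01 open 0.0127 F [-0.4 -1.3  1.9]
  shift [ 0.0026 -0.0014  0.0003] turn 0.0001
```

View pics/w19.png

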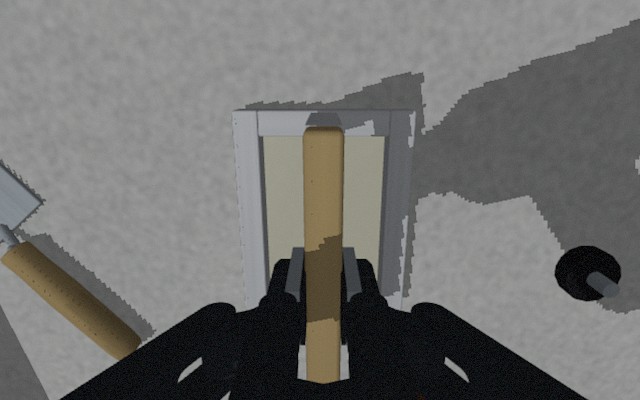

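The fingers hold the bar at (322,290). Before lifting I'll measure the screen's frame relative to the tool.

```bash
python3 -c "
from h import *
im=load('w19'); o,p,M=state(); 
for q in ((234,110),(414,110),(245,305),(405,300)):
  a=ray(im,*q,.018); print((M.T@(a-p)).round(4))
for q in ((305,128),(342,128)):
  a=ray(im,*q,.098); print('bar',(M.T@(a-p)).round(4))
"
```

```text
[ 0.0556  0.0628 -0.0479]
[0.0556 0.0628 0.0489]
[ 0.0538 -0.0584 -0.0497]
[ 0.0538 -0.0547  0.052 ]
bar [-0.0244  0.0637 -0.0059]
bar [-0.0244  0.0637  0.0062]
```

```bash
python3 -m jog '[[[-0.005,0,0,0,1],[-0.015,0,0,0,1],[-0.03,0,0,0,1],[-0.05,0,0,0,1],[-0.075,0,0,0,1],[-0.1,0,0,0,1],[-0.125,0,0,0,1],[-0.15,0,0,0,1],[-0.17,0,0,0,1],[-0.185,0,0,0,1],[-0.19,0,0,0,1],[-0.19,0,0,0,1]]]'; python3 -c "
from h import *
plan([0.6255,-0.175,0.263],0.047)
snap('wrist','w20');snap('side','d20')
b=cv2.resize(cv2.imread('pics/d20.png')[120:290,180:380],None,fx=3.5,fy=3.5);cv2.imwrite('pics/c20.png',b)
"
```

```text
t: 29.95
tool_pos: [0.6035, 0.2344, 0.2638]
tool_rot: [1.35, 1.104, -1.33]
contact_force: [0.9, -0.1, -1.9]
opening: 0.0131
t 29.95 pos [0.6035 0.2344 0.2638] tx [ 0.017 -0.002 -1.   ] tz [-0.182 -0.983 -0.001] q6 2.01 open 0.0131 F [ 0.9 -0.1 -1.9]
  shift [0.0019 0.096  0.3986] turn -0.2299
```

View pics/c20.png

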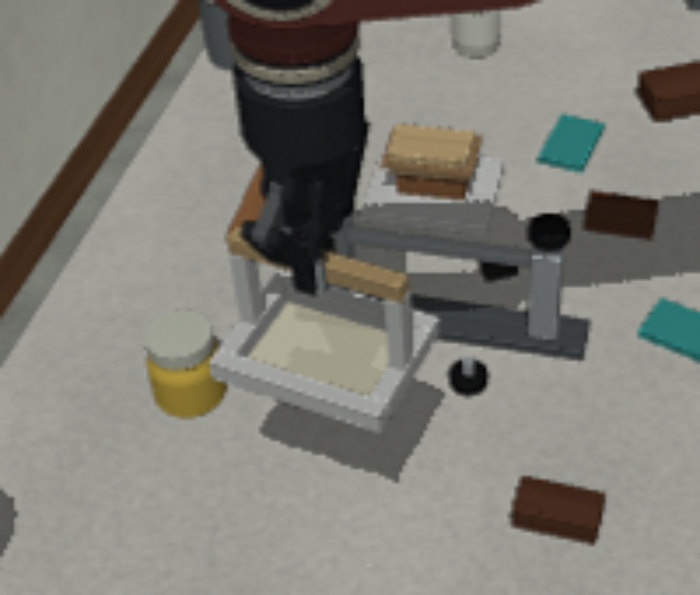

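View pics/w20.png

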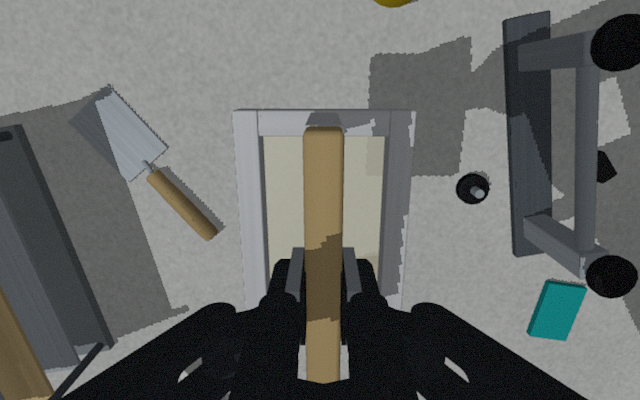

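The screen hangs level and doesn't slip: its frame corner is still at (234,110) in the wrist view. I'll carry it over the clamps with about 50 mm of clearance.

```bash
python3 -m jog '[[[0,0.003,0.012,0,1],[0,0.009,0.035,-0.02,1],[0,0.017,0.07,-0.04,1],[0,0.026,0.11,-0.06,1],[0,0.036,0.15,-0.09,1],[0,0.046,0.19,-0.12,1],[0,0.056,0.23,-0.15,1],[0,0.065,0.27,-0.18,1],[0,0.075,0.31,-0.21,1],[0,0.084,0.35,-0.23,1],[0,0.091,0.38,-0.23,1],[0,0.096,0.398,-0.23,1]]]'; python3 -m jog '[[[0,0,0,0,1],[0,0,0,0,1],[0,0,0,0,1]]]'; python3 -c "
from h import *
plan([0.6255,-0.175,0.18],0.047)
snap('side','d21')
b=cv2.resize(cv2.imread('pics/d21.png')[80:250,200:400],None,fx=3.5,fy=3.5);cv2.imwrite('pics/c21.png',b)
"
```

```text
t: 31.25
tool_pos: [0.6236, -0.1777, 0.2613]
tool_rot: [1.179, 1.22, -1.17]
contact_force: [-0.0, 0.6, -1.9]
opening: 0.0127
t: 31.55
tool_pos: [0.6235, -0.1764, 0.2608]
tool_rot: [1.179, 1.221, -1.169]
contact_force: [-1.2, -0.4, -1.9]
opening: 0.0131
t 31.55 pos [ 0.6235 -0.1764  0.2608] tx [ 0.01  -0.002 -1.   ] tz [ 0.046 -0.999  0.002] q6 1.13 open 0.0131 F [-1.2 -0.4 -1.9]
  shift [ 0.0808  0.0013 -0.0015] turn -0.0014
```

View pics/c21.png

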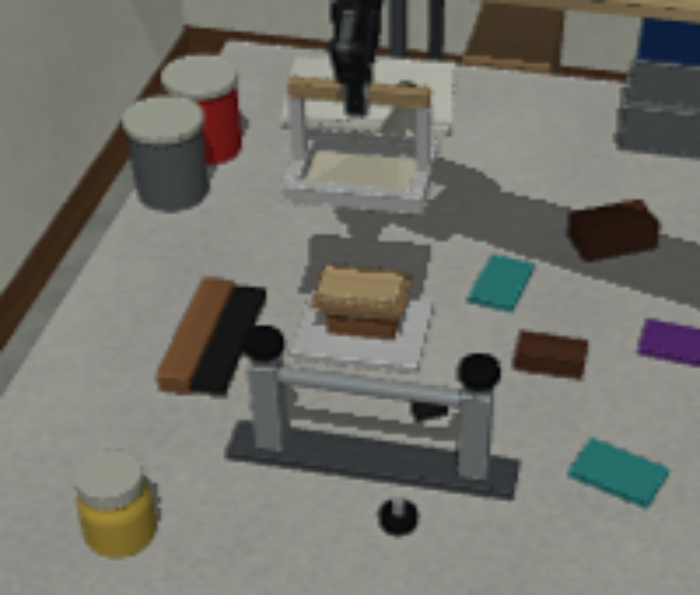

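The side view shows the screen past the clamps at crop (360,190), directly above the stack at (360,290). I'll lower it part of the way.

```bash
python3 -m jog '[[[0.01,0.001,-0.0015,-0.001,1],[0.03,0.001,-0.0015,-0.001,1],[0.05,0.001,-0.0015,-0.001,1],[0.07,0.001,-0.0015,-0.001,1],[0.085,0.001,-0.0015,-0.001,1],[0.092,0.001,-0.0015,-0.001,1],[0.095,0.001,-0.0015,-0.001,1],[0.095,0.001,-0.0015,-0.001,1]]]'; python3 -m jog '[[[0,0,0,0,1],[0,0,0,0,1]]]'; python3 -c "
from h import *
plan([0.6255,-0.175,0.150],0.047)
s=snap('scene','s22');d=snap('side','d22')
a=cv2.resize(cv2.imread('pics/s22.png')[120:240,210:350],None,fx=4,fy=4);cv2.imwrite('pics/c22.png',a)
b=cv2.resize(cv2.imread('pics/d22.png')[110:240,240:380],None,fx=4,fy=4);cv2.imwrite('pics/c22d.png',b)
"
```

```text
t: 32.4
tool_pos: [0.6258, -0.1748, 0.1663]
tool_rot: [1.178, 1.221, -1.168]
contact_force: [0.6, -0.1, -2.5]
opening: 0.0131
t: 32.6
tool_pos: [0.6265, -0.175, 0.1677]
tool_rot: [1.178, 1.219, -1.166]
contact_force: [0.3, -0.1, -1.8]
opening: 0.0129
t 32.6 pos [ 0.6265 -0.175   0.1677] tx [ 0.013 -0.003 -1.   ] tz [ 0.047 -0.999  0.004] q6 1.14 open 0.0129 F [ 0.3 -0.1 -1.8]
  shift [ 0.0177 -0.0012 -0.0002] turn 0.0003
```

View pics/c22.png

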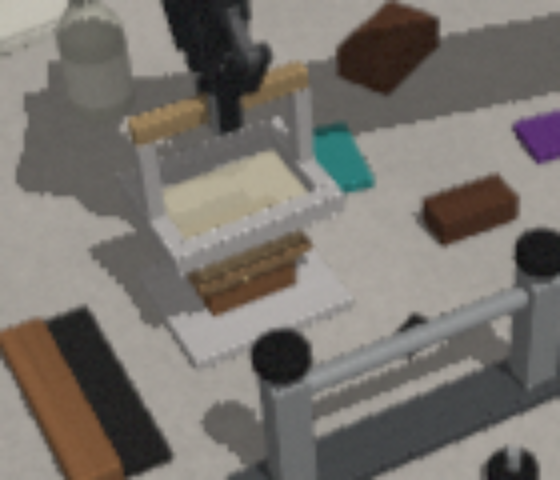

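View pics/c22d.png

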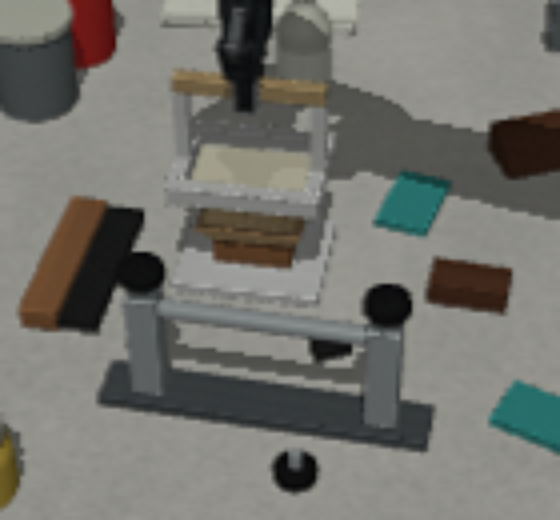

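```bash
python3 -c "
from h import *
r,_=rect(load('s22'),(238,132,292,158),(8,75,120),(30,255,255),.193,'m_s22'); print(r)
r,_=rect(load('d22'),(280,124,326,142),(8,75,105),(30,255,255),.193,'m_d22'); print(r)
a=cv2.resize(cv2.imread('pics/m_s22.png')[120:240,210:350],None,fx=3,fy=3);b=cv2.resize(cv2.imread('pics/m_d22.png')[110:230,240:380],None,fx=3,fy=3)
cv2.imwrite('pics/m22.png',np.vstack([a,b])[:600])
im=snap('wrist','w22')
"
```

```text
[ 6.62800e-01 -1.66400e-01  2.80000e-02  4.80029e+01  2.70795e+01]
[ 5.86600e-01 -1.64700e-01  1.62000e-02  5.39852e+01  3.12267e+01]
```

View pics/m22.png

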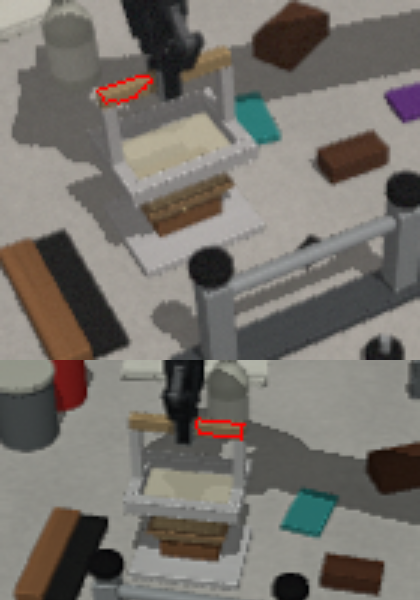

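View pics/w22.png

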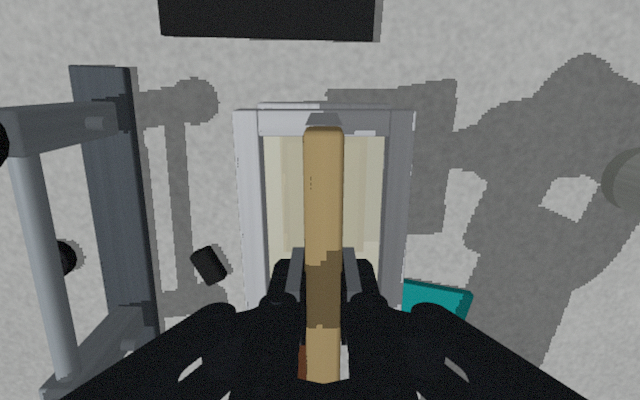

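The wrist view is unchanged: frame corner (234,110), bar end (324,128). The screen hasn't shifted in the grip, so I'll lower it the last 17 mm.

```bash
python3 -m jog '[[[0.004,-0.001,0,0,1],[0.008,-0.001,0,0,1],[0.012,-0.001,0,0,1],[0.015,-0.001,0,0,1],[0.017,-0.001,0,0,1],[0.017,-0.001,0,0,1],[0.017,-0.001,0,0,1],[0.017,-0.001,0,0,1]]]'; python3 -c "
from h import *
plan([0.6255,-0.175,0.150],0.047)
s=snap('scene','s23');d=snap('side','d23')
for n,im,z in(('s23',s,.175),('d23',d,.175)):
    hsv=cv2.cvtColor(im['color'],cv2.COLOR_RGB2HSV)
a=cv2.resize(cv2.imread('pics/s23.png')[130:220,230:320],None,fx=6,fy=6,interpolation=2);cv2.imwrite('pics/c23.png',a)
b=cv2.resize(cv2.imread('pics/d23.png')[115:205,265:355],None,fx=6,fy=6,interpolation=2);cv2.imwrite('pics/c23d.png',b)
"
```

```text
t: 33.55
tool_pos: [0.6255, -0.1751, 0.1503]
tool_rot: [1.178, 1.22, -1.167]
contact_force: [0.1, -0.2, -2.1]
opening: 0.0131
t 33.55 pos [ 0.6255 -0.1751  0.1503] tx [ 0.012 -0.003 -1.   ] tz [ 0.047 -0.999  0.003] q6 1.13 open 0.0131 F [ 0.1 -0.2 -2.1]
  shift [ 0.0003  0.     -0.0001] turn 0.0002
```

View pics/c23.png

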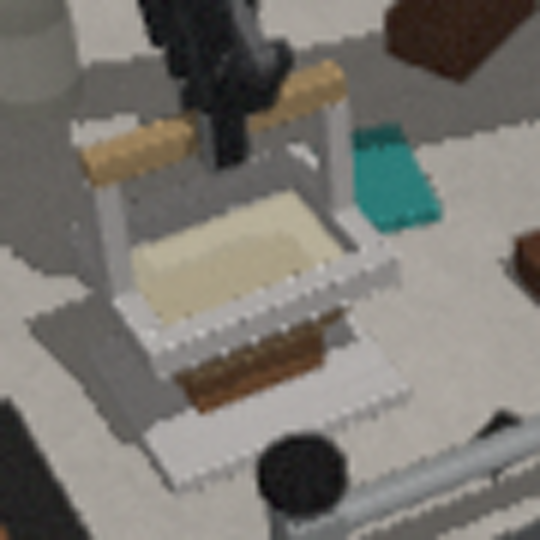

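View pics/c23d.png

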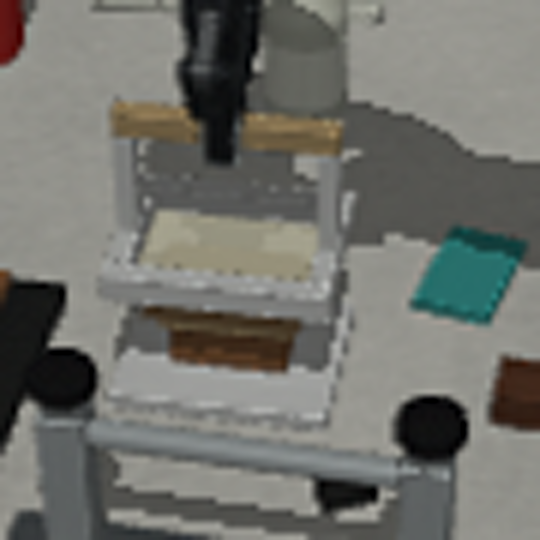

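```bash
python3 -c "
from h import *
for f,x0,y0,x1,y1 in(('s23',240,136,292,164),('d23',280,128,326,144)):
  im=load(f);hsv=cv2.cvtColor(im['color'],cv2.COLOR_RGB2HSV)
  m=cv2.inRange(hsv,np.array((8,75,60)),np.array((30,255,255)));v,u=np.nonzero(m[y0:y1,x0:x1]); 
  P=np.array([ray(im,a+x0,b+y0,.1756)[:2] for a,b in zip(u,v)])*1000
  (c,wh,a)=cv2.minAreaRect(P.astype(np.float32)); print(f,c,wh,a)
plan([0.6255,-0.175,0.150],0.047)
"
```

```text
s23 (624.5614013671875, -168.27536010742188) (130.43650817871094, 27.788585662841797) 2.9876914024353027
d23 (620.8999633789062, -163.17874145507812) (127.42346954345703, 31.899219512939453) 2.876896381378174
t 33.65 pos [ 0.6254 -0.1751  0.1503] tx [ 0.012 -0.003 -1.   ] tz [ 0.047 -0.999  0.003] q6 1.13 open 0.0133 F [-0.  -0.2 -3. ]
  shift [ 0.0003  0.0001 -0.0001] turn 0.0002
```

All checks agree: handle centre x ≈ 0.621–0.6245, yaw ≈ 0.05, and y ≈ -0.172 to -0.175 once the bar's visible side face is allowed for. The blank is at (0.6245,-0.175) with yaw 0.047. I'll let it settle briefly and hand in.

```bash
python3 -m jog '[[[0,0,0,0,1],[0,0,0,0,1],[0,0,0,0,1]]]'; python3 -c "
from h import *
plan([0.6255,-0.175,0.150],0.047); print(ctrl.finish_job())"
```

```text
t: 33.95
tool_pos: [0.6255, -0.1751, 0.1504]
tool_rot: [1.178, 1.22, -1.167]
contact_force: [-0.2, 0.3, -2.2]
opening: 0.013
t 33.95 pos [ 0.6255 -0.1751  0.1504] tx [ 0.013 -0.003 -1.   ] tz [ 0.047 -0.999  0.004] q6 1.13 open 0.013 F [-0.2  0.3 -2.2]
  shift [ 0.0004  0.     -0.0001] turn 0.0002
the job is handed in; nothing more can be done
None
```

I covered the print with the slip board and stacked the blank on it. I then carried the screen over the clamp stand and handed in at t ≈ 34 s, holding it still about 10–11 mm above the blank.

**Last checks, mostly good:**
- **Blank:** its measured centre was (0.6245, -0.175), yaw 0.047. The slip board was last measured within about 1 mm of that, just before the blank went on.
- **Screen:** the tool was at (0.6255, -0.175), yaw 0.047, tilted about 0.013 rad. The screen had not shifted in the grip by the last wrist view, 17 mm above the final height.
- **Clamp stand and bystanders:** no picture or force reading showed a touch, but I did not measure the bystanders' positions again at the end.

**What went wrong or disagreed:**
- **First try at the blank:** the fingertips landed on the wider slip board with about 51 N. The slip board moved less than 2 mm, alone or with the print under it. I put the blank back on its rest, regripped it higher and placed it cleanly. I couldn't see the print to re-measure it after that.
- **Handle position:** the scene camera put the handle at x 0.6246 and the side camera at 0.6209. Their y readings (-0.168 and -0.163) only match once the bar's visible side face is allowed for.

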